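Third hand at the face-frame jig

TASK

From the tray of cut stock take the rail, the flat strip with screw pockets at both ends, and lay it flat in the corner jig: one end butted square against the stile that is already clamped there, its outer long edge along the short side fence. Then press it endwise against the stile with a steady push of about 12 N (anything from 6 to 20 N will do, and never ram it) so that I can drive the pocket screws, and finish still holding it and pushing. Leave the screw tub on the jig where it stands.

Things in the scene. Friction and masses are not known exactly. Their poses are not given: they have to be found in the camera images.
- rail: The part to fit: a flat pine strip 200 x 38 x 19 mm (x length, y width, z thickness), 50 to 110 g, both ends alike and square, with two dark oval screw pockets in the top face near each end (the only piece in the tray with pockets). Starts lying flat, pockets up, on the tray floor, its long axis roughly along the tray's x. Origin: centre of the underside.
- tray: Open grey tray, fixed, outside 318 x 300 x 55 mm (x, y, z), walls and floor 8 mm thick. Rail, dowel and stick lie in it along its x, side by side about 90 mm apart, in any order; offcut and block lie at its -x end. Origin: centre of the underside, on the bench; z up.
- dowel: Round pine dowel in the tray, 28 mm diameter, 190 mm long along x. Not wanted. Origin: lowest line, mid-length.
- stick: Square pine stick in the tray, 180 x 38 x 38 mm, long along x. Not wanted. Origin: centre of the underside.
- offcut: Small flat pine offcut in the tray, 38 x 64 x 19 mm. Not wanted. Origin: centre of the underside.
- block: Small wooden block in the tray, 40 x 40 x 38 mm. Not wanted. Origin: centre of the underside.
- jig: Corner jig fixed on the bench. Own frame, mm, origin on the bench, z up: white base board x -120 to 180, y -130 to 150, top at z = 12. Wooden back fence along y, x 130 to 168, up to z = 31; on it two toggle clamps at y -60 and 50, up to z = 76, reach out over the stile to x = 99. Else only side fence, stile and tub stand on the base. A rail pressed down on the base drags (friction 0.6 to 1).
- stile: Pine strip 38 x 260 x 19 mm (x, y, z) clamped immovably in the jig, flat on its base, axes as the jig's. Origin: middle of its underside at the end in line with the side fence's inner face; it runs from there to -y. The face to press on looks to -x, 19 mm from the origin. It is hard; with the give of arm and grip the push rises by some 2 to 20 N per mm of commanded travel.
- tub: Small black round screw tub, 60 mm across, 34 mm high, standing loose on the jig's base near its open corner at about jig (-60, -75) mm. Leave it. Origin: centre of the underside.
- side_fence (a point): Point on the jig's short wooden side fence (88 x 38 x 19 mm along jig x, y, z, standing on the base): the lower edge of its inner face, which looks to jig -y, at its open end, jig (42, 100, 12) mm. The fence runs from here in jig +x to the back fence; on the other side (x below 42) the base is clear, so fingers have room beside the rail. Axes as the jig's.
- seat (a point): Where the rail's origin belongs, jig (-8, 81, 12) mm: underside on the jig base, length along jig x, one end against the stile, outer edge against the side fence, of which it touches the 50 mm nearest the stile. Axes as the jig's. The push is along jig +x.
There are look-alikes about, which are no part of the job. Leave any pink look-alike of the rail alone.

How it is judged:
By the outcome, as a careful person would: the job done as asked, in the order asked, and still so for the second after the job is handed in, while the arm keeps its last pose, push and grip.
It also fails if it takes over 54 s, if anything falls off the work surface, if the arm or the gripper's body presses on something with over 40 N, if the wrist force passes 120 N, or if a joint passes its speed limit or range.

ROBOT

A 6-joint arm with a two-finger parallel gripper is mounted at the origin on the work surface. World frame = base frame: x ahead of the robot, y to its left, z up, the work surface at z = 0. Lengths are in m, angles in rad, forces in N, time in s.
With the tool pointing down it reaches from about 0.375 to 0.9 m from the base axis. Payload 3.1 kg.
Tool frame: the origin (TCP) lies on the centre line of the jaws, within the pads' length; the fingertips stand robot.tip_reach ahead of it and the grasp point (between the pads) is the TCP (robot.tip_reach is the distance from the TCP to the fingertips, in m); z points along the fingers, y is the direction in which the jaws open and shut (so a half turn about z gives the same grasp; the last joint's range is limited). The gripper opens to 87 mm and grips with 3 to 60 N. Pads are 19 mm wide; open, the fingers measure 117 mm over their backs; the gripper's body (75 mm by 190 mm) begins 51 mm behind the grasp point.
Start: joints at [-1.401, 0.527, 1.433, -0, 1.181, -0.178], TCP at [0.214, -0.587, 0.215] pointing down, gripper open.
Joint ranges: [-3.08, 3.08], [-0.75, 2.2], [0.22, 2.44], [-1.43, 4.57], [0, 2.65], [-2.85, 2.85]. Speed limits (rad/s): [2.79, 2.79, 3.14, 3.14, 3.14, 3.14].

INTERFACE

Orientations are given as a unit quaternion [x, y, z, w].
In Python, from rig import telemetry, viewer, robot gives the robot as it stands. The module is installed in compiled form; this text tells all that it offers.
- The arm moves only by the tool step_arm, never from a script. Its argument "targets" is a list of rows, each an object of numbers: "dx", "dy", "dz": the shift along the tool's x, y, z in m; "rx", "ry", "rz": the turn, a rotation vector about the tool's x, y, z in degrees. In form: [{"dx": .., "dy": .., "dz": .., "rx": .., "ry": .., "rz": ..}, ...]. A call has exactly 5 rows; each row is the pose to reach, as a shift and turn from the pose measured when the call began, along the tool's axes at that moment; what a row does not reach only later rows make up. A row lasts 1/8 s, in which the tool goes at most 62.5 mm and 10.7 degrees, less where a joint would pass 70% of its speed; a pose out of reach is approached as far as the arm can. A call with a gripper value outside its range is refused whole. "gripper" is the opening, from 0 (shut) to 1 (fully open), set as the call begins (left out, the last holds). The fingers move at their own pace and stop on an object; "force" is the grip in N (left out, the last holds). Time passes only in rows, so rows that repeat a pose let the fingers close, or fill a call up. It gives the time, the measured TCP pose, the force and the opening at its end, in the units of the state.
- telemetry.get_obs(): the state, without advancing time (a new reading comes with each control period).
- viewer.camera(name): name is "scene" or "top"; returns a dict with "img" (420x560x3 uint8, blue, green, red), "depth" (420x560 float32, m along the optical axis (not along the pixel's ray), 0 where there is no reading), "K" (3x3 intrinsics, pixels), "R" (3x3) and "t" (3): a world point X has camera coordinates R X + t. Camera axes: x right, y down, z forward; pixel columns grow to the right and rows downward; lengths in m; the calibration is good to about 2 mm. A picture is of the moment at which its call begins.
- robot.hand_in(): hands the job in, once; it reports no verdict.
The state is a dict: "time": time; "q": joint angles; "joint_velocities": joint speeds; "joint_torque": joint torques, N m; "position": TCP position; "tool_rot": TCP orientation; "ft_force": force on the tool from outside, world axes, zero at the start; "moment": the same for the moment, N m; "grip_width": finger opening in m.
Only numpy, scipy, OpenCV 4.12 (cv2) and the standard library are available. Lean on these libraries where they do the work, as an engineer would, in place of code of your own. Each camera call takes 0.05 s, during which the arm holds its last target.

## Working session

There is one attempt and no reset: what is moved stays moved. The work goes in short steps, Python scripts to look and compute and a tool call to move; the robot and the scene stay as the last step left them, time stands still between calls to the robot, and variables do not carry over. Pictures are saved under pics/ and viewed, and the job is handed in when it is done.

Besides the shell and the picture viewer there is one more tool, called after ">>>" by a JSON object that holds its "name" and its "arguments", one argument or row to a line. step_arm: Moves the arm, as the interface text tells. Its arguments: {"type":"object","properties":{"targets":{"type":"array"},"gripper":{"type":"number"},"force":{"type":"number"}},"required":["targets"]}

```bash
mkdir -p pics; python3 - <<'E'
from rig import telemetry, viewer, robot
import cv2,numpy as np
o=telemetry.get_obs()
print(o, robot.tip_reach)
for n in ("scene","top"):
    c=viewer.camera(n); cv2.imwrite(f"pics/{n}0.png",c["img"]); np.savez(f"{n}0.npz",**c)
    print(n,c["K"],c["R"],c["t"],c["depth"].min(),c["depth"].max())
E
```

```text
{'time': 0.0, 'q': array([-1.40052592e+00,  5.28486975e-01,  1.43392467e+00,  9.21352870e-06,
        1.18139857e+00, -1.78515596e-01]), 'joint_velocities': array([-9.32399255e-04,  8.49478560e-04, -2.02829027e-03,  1.12736524e-04,
       -9.45302298e-05, -4.52020514e-04]), 'joint_torque': array([ 3.40261013e-04, -4.40043926e+01, -1.76590633e+01,  6.32942165e-02,
        5.82384481e-02, -1.87111405e-04]), 'position': array([ 0.21348771, -0.58659466,  0.21385177]), 'tool_rot': array([ 9.84831740e-01,  1.73508542e-01,  8.83096157e-06, -1.10875490e-03]), 'ft_force': array([ 0.06362491, -0.30447469, -0.42505935]), 'moment': array([-0.0298961 ,  0.00398416,  0.08321885]), 'grip_width': 0.0870593755158381} 0.019
scene [[475.34997269   0.         276.80237498]
 [  0.         475.34997269 211.41895133]
 [  0.           0.           1.        ]] [[ 0.5939368   0.80450818  0.00237893]
 [ 0.56889867 -0.41790105 -0.70831703]
 [-0.56885269  0.42204892 -0.70589045]] [-0.24412862 -0.2047421   1.42310113] 0.0 3.4058466
top [[528.80916141   0.         276.76621143]
 [  0.         528.80916141 214.33854313]
 [  0.           0.           1.        ]] [[ 0.01895291 -0.99980425  0.00567959]
 [-0.99407424 -0.01945183 -0.10694871]
 [ 0.10703825 -0.00361894 -0.99424832]] [-0.03620538  0.45447373  1.38882774] 0.0 2.3175263
```

View pics/scene0.png

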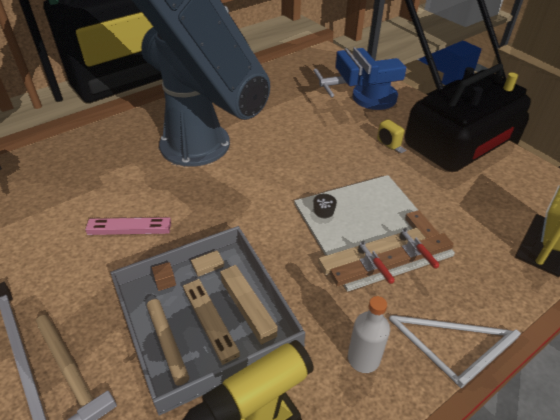

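View pics/top0.png

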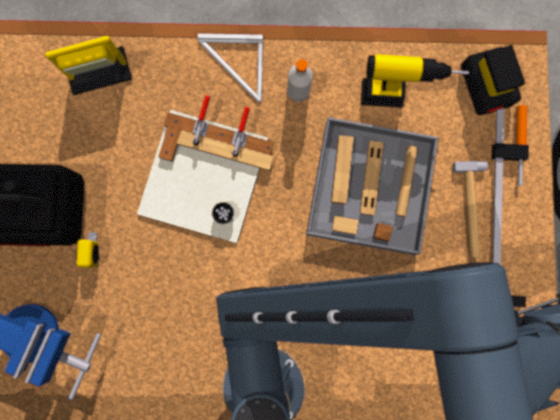

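The candidates in the top view are:
- the pocketed strip at (372,178), scene (211,318)
- the stick at (343,170)
- the dowel at (407,181)
- the offcut at (346,225)
- the pink look-alike at scene (128,226)

The pocketed one in the tray fits the description. I'll check it in a crop.

```bash
python3 - <<'E'
import cv2,numpy as np
t=cv2.imread("pics/top0.png")
a=cv2.resize(t[110:260,300:445],None,fx=2.7,fy=3.8*0.71,interpolation=cv2.INTER_CUBIC)
a=cv2.resize(t[110:260,300:445],(435,450),interpolation=cv2.INTER_CUBIC)
cv2.imwrite("pics/crop_rail.png",a)
a=cv2.resize(t[90:250,130:280],None,fx=3.75,fy=3.75,interpolation=cv2.INTER_CUBIC)
cv2.imwrite("pics/crop_jig.png",a)
E
```

```text
(no output)
```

View pics/crop_rail.png

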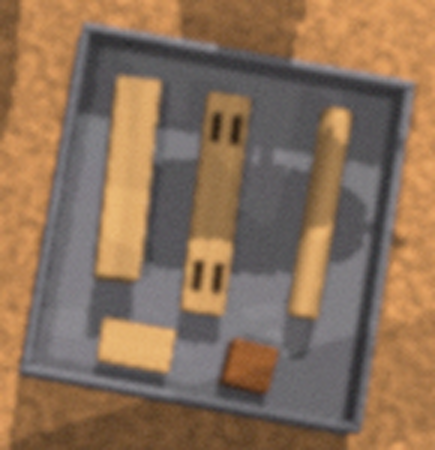

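View pics/crop_jig.png

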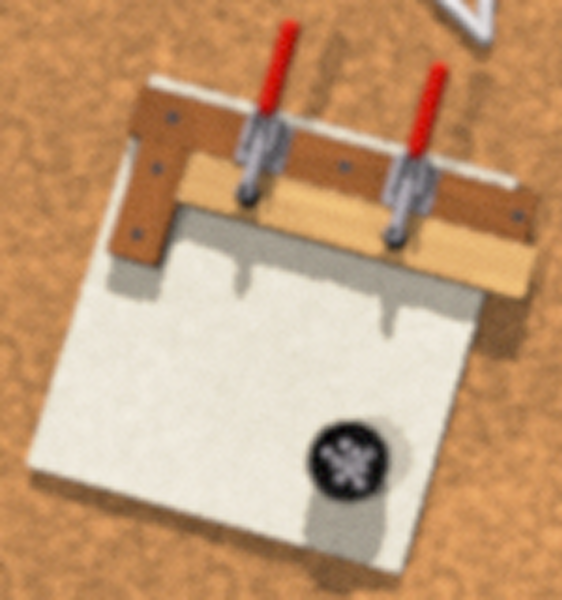

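```bash
cat > h.py <<'E'
import cv2,numpy as np
from scipy.spatial.transform import Rotation as Ro
def cast(c,uv,z):
    uv=np.atleast_2d(uv).astype(float)
    d=np.c_[(uv-c["K"][[0,1],[2,2]])/c["K"][[0,1],[0,1]],np.ones(len(uv))]@c["R"]
    C=-c["R"].T@c["t"]; s=(z-C[2])/d[:,2]
    return (C+d*s[:,None])
def proj(c,X):
    p=(np.atleast_2d(X)@c["R"].T+c["t"])@c["K"].T
    return p[:,:2]/p[:,2:]
def cloud(c):
    h,w=c["depth"].shape; v,u=np.mgrid[:h,:w]; d=c["depth"]
    P=np.stack([(u-c["K"][0,2])/c["K"][0,0]*d,(v-c["K"][1,2])/c["K"][1,1]*d,d],-1)
    return (P-c["t"])@c["R"]
def rel(o,p,yaw):
    """target TCP p, tool down with tool x at yaw(deg) -> tool-frame mm, rotvec deg"""
    R0=Ro.from_quat(o["tool_rot"]); R1=Ro.from_euler('z',yaw,degrees=True)*Ro.from_quat([1,0,0,0])
    d=R0.inv().apply(np.array(p)-o["position"])*1e3
    r=(R0.inv()*R1).as_rotvec(degrees=True)
    return np.round(d,1),np.round(r,2)
E
python3 - <<'E'
from h import *
for n in("top","scene"):
    c=np.load(n+"0.npz"); W=cloud(c); hsv=cv2.cvtColor(c["img"],cv2.COLOR_BGR2HSV)
    seed=dict(top=(372,190),scene=(211,318))[n]; 
    for nm,px in (dict(rail=(372,190),floor=(390,200),stick=(343,170),jig=(180,200),stile=(220,150),fence=(168,150),dowel=(407,170),bench=(290,250)) if n=="top" else dict(rail=(211,318),jig=(360,215),floor=(190,330))).items():
        u,v=px; print(n,nm,W[v-1:v+2,u-1:u+2].reshape(-1,3).mean(0).round(4),W[v-1:v+2,u-1:u+2,2].std().round(4),hsv[v,u])
    # rail mask
    roi=np.zeros(hsv.shape[:2],np.uint8)
    if n=="top": roi[135:220,358:388]=1
    else: roi[272:365,180:240]=1
    m=((hsv[...,1]>70)&(roi>0)).astype(np.uint8)
    k,l,st,ce=cv2.connectedComponentsWithStats(m); i=1+st[1:,4].argmax(); m=(l==i).astype(np.uint8)
    m=cv2.morphologyEx(m,cv2.MORPH_CLOSE,np.ones((7,7)))
    cn=max(cv2.findContours(m,cv2.RETR_EXTERNAL,cv2.CHAIN_APPROX_NONE)[0],key=cv2.contourArea)[:,0]
    P=cast(c,cn,0.027)[:,:2].astype(np.float32)*1e3
    r=cv2.minAreaRect(P); print(n,"rail rect",r,cv2.boxPoints(r).round(1).tolist())
    # moments
    v,u=np.nonzero(m); Q=cast(c,np.c_[u,v],0.027)[:,:2]; e,V=np.linalg.eigh(np.cov(Q.T)); a=V[:,1]; print("centroid",Q.mean(0),"yaw",np.degrees(np.arctan(a[1]/a[0])), "size",np.sqrt(12*e))
E
```

```text
top rail [ 0.525  -0.2812  0.0299] 0.002 [ 16 128 209]
top floor [ 0.5021 -0.3342  0.0077] 0.0035 [120   5  93]
top stick [ 0.5744 -0.2009  0.0476] 0.003 [ 16 130 210]
top jig [0.4902 0.2345 0.0127] 0.0033 [ 20  24 233]
top stile [0.6259 0.1289 0.0302] 0.003 [ 17 128 229]
top fence [0.623  0.2688 0.0304] 0.0019 [ 13 167 166]
top dowel [ 0.5802 -0.3741  0.0355] 0.0033 [ 16 127 144]
top bench [ 0.3615 -0.065   0.0017] 0.0018 [ 14 146 206]
top rail rect ((560.0435791015625, -280.636962890625), (42.80518341064453, 203.7265625), 82.80274963378906) [[456.29998779296875, -289.1000061035156], [658.4000244140625, -314.6000061035156], [663.7999877929688, -272.20001220703125], [461.70001220703125, -246.60000610351562]]
centroid [ 0.55938575 -0.28021164] yaw -7.079990868104582 size [0.04149912 0.20239715]
scene rail [ 0.5666 -0.2807  0.0266] 0.0015 [ 17  95 107]
scene jig [0.5205 0.1792 0.0105] 0.0014 [ 24  15 169]
scene floor [ 0.5536 -0.3246  0.0067] 0.0015 [105   7  76]
scene rail rect ((565.6226196289062, -283.5319519042969), (40.256797790527344, 207.43405151367188), 82.8355712890625) [[460.20001220703125, -290.6000061035156], [666.0, -316.3999938964844], [671.0, -276.5], [465.20001220703125, -250.60000610351562]]
centroid [ 0.57278955 -0.28467611] yaw -7.273257494734383 size [0.03943068 0.20616741]
```

```bash
python3 - <<'E'
from h import *
c=np.load("top0.npz"); img=c["img"]; hsv=cv2.cvtColor(img,cv2.COLOR_BGR2HSV)
# white base
roi=np.zeros(hsv.shape[:2],np.uint8); roi[105:250,130:280]=1
m=((hsv[...,1]<75)&(hsv[...,2]>90)&(roi>0)).astype(np.uint8)
k,l,st,ce=cv2.connectedComponentsWithStats(m); i=1+st[1:,4].argmax(); m=(l==i).astype(np.uint8)
cv2.imwrite("pics/m.png",cv2.resize(m[90:250,130:280]*255,None,fx=3,fy=3))
cn=max(cv2.findContours(m,cv2.RETR_EXTERNAL,cv2.CHAIN_APPROX_NONE)[0],key=cv2.contourArea)[:,0].astype(float)
def line(a,b,z,tol=3):
    a,b=np.array(a,float),np.array(b,float); d=(b-a)/np.linalg.norm(b-a); n=np.array([-d[1],d[0]])
    s=(cn-a)@d; e=(cn-a)@n; q=cn[(abs(e)<tol)&(s>5)&(s<np.linalg.norm(b-a)-5)]
    P=cast(c,q,z)[:,:2]*1e3
    vx,vy,x,y=cv2.fitLine(P.astype(np.float32),cv2.DIST_HUBER,0,.01,.01).ravel()
    if vx<0: vx,vy=-vx,-vy
    r=(P-[x,y])@[-vy,vx]
    print(len(q),"yaw",np.degrees(np.arctan2(vy,vx)).round(2),"pt",x.round(1),y.round(1),"res",r.std().round(2)); return x,y
print("left base");L=line((137.5,214),(163,136),12)
print("bottom base");B=line((138,214),(237,242),12)
print("right base");line((238,242),(258,168),12)
# stile front edge: gradient
E
```

```text
left base
85 yaw -15.74 pt -1578.2 -2579.4 res 15.77
bottom base
90 yaw 75.17 pt -517.8 -1775.1 res 6.32
right base
64 yaw -15.33 pt -1028.9 -570.4 res 6.03
```

View pics/m.png

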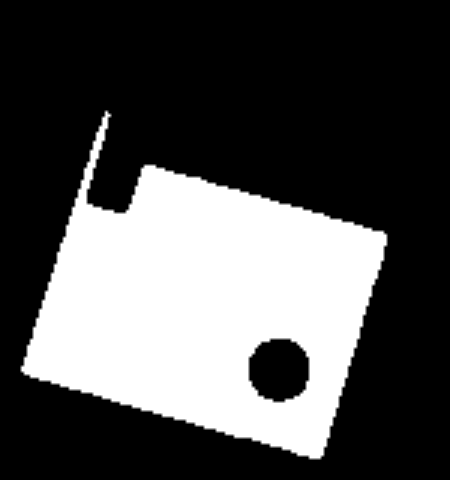

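```bash
python3 - <<'E'
from h import *
c=np.load("top0.npz"); img=c["img"]; hsv=cv2.cvtColor(img,cv2.COLOR_BGR2HSV)
print("cam",-c["R"].T@c["t"])
roi=np.zeros(hsv.shape[:2],np.uint8); roi[105:250,130:280]=1
def run(T):
  m=((hsv[...,1]<T)&(hsv[...,2]>90)&(roi>0)).astype(np.uint8)
  k,l,st,ce=cv2.connectedComponentsWithStats(m); i=1+st[1:,4].argmax(); m=(l==i).astype(np.uint8)
  m4=cv2.resize(m*255,None,fx=4,fy=4,interpolation=cv2.INTER_LINEAR)
  cn=max(cv2.findContours((m4>127).astype(np.uint8),cv2.RETR_EXTERNAL,cv2.CHAIN_APPROX_NONE)[0],key=cv2.contourArea)[:,0].astype(float)
  cn=(cn+.5)/4-.5
  def line(nm,a,b,z=.012,tol=2.5,k=4):
    a,b=np.array(a,float),np.array(b,float); d=(b-a)/np.linalg.norm(b-a); n=np.array([-d[1],d[0]])
    s=(cn-a)@d; e=(cn-a)@n; q=cn[(abs(e)<tol)&(s>k)&(s<np.linalg.norm(b-a)-k)]
    P=cast(c,q,z)[:,:2]*1e3
    vx,vy,x,y=cv2.fitLine(P.astype(np.float32),cv2.DIST_HUBER,0,.01,.01).ravel()
    if vx<0: vx,vy=-vx,-vy
    yaw=-16.3; u=np.array([np.cos(np.radians(yaw)),np.sin(np.radians(yaw))]);w=np.array([-u[1],u[0]])
    print(T,nm,len(q),"yaw",np.degrees(np.arctan2(vy,vx)).round(2),"pt",x.round(1),y.round(1),"res",((P-[x,y])@[-vy,vx]).std().round(2),"along u %.1f w %.1f"%((np.array([x,y])@u),(np.array([x,y])@w)))
  line("left x",(137.5,214),(157,153)); line("bottom y",(138,214),(235,242)); line("right x",(238,242),(258,168))
  line("stile y",(179,145.5),(258,167)); line("fence in x",(173,160),(178.5,145),k=3); line("fence end",(159,158),(172,161),k=2)
run(60);run(75);run(90)
u,v=np.meshgrid(range(205,240),range(195,230))
E
```

```text
cam [ 0.30380914 -0.02233186  1.42965066]
60 left x 231 yaw -15.02 pt 535.0 326.8 res 0.66 along u 421.8 w 463.8
60 bottom y 383 yaw 75.13 pt 414.3 215.1 res 0.82 along u 337.3 w 322.7
60 right x 283 yaw -15.1 pt 480.6 51.4 res 0.69 along u 446.9 w 184.2
60 stile y 305 yaw 74.93 pt 612.8 134.2 res 0.72 along u 550.5 w 300.8
60 fence in x 41 yaw -15.58 pt 620.3 253.3 res 0.68 along u 524.2 w 417.2
60 fence end 38 yaw 76.79 pt 599.8 278.4 res 0.64 along u 497.5 w 435.6
75 left x 230 yaw -15.21 pt 534.6 327.9 res 0.66 along u 421.1 w 464.7
75 bottom y 383 yaw 75.14 pt 413.6 215.0 res 0.76 along u 336.6 w 322.5
75 right x 283 yaw -15.29 pt 480.4 50.8 res 0.72 along u 446.8 w 183.5
75 stile y 305 yaw 74.83 pt 613.7 134.5 res 0.73 along u 551.3 w 301.3
75 fence in x 41 yaw -16.23 pt 618.9 254.2 res 0.59 along u 522.6 w 417.7
75 fence end 38 yaw 76.03 pt 600.9 280.8 res 0.6 along u 498.0 w 438.2
90 left x 230 yaw -15.11 pt 534.9 328.8 res 0.69 along u 421.2 w 465.7
90 bottom y 384 yaw 75.17 pt 413.1 216.2 res 0.68 along u 335.8 w 323.5
90 right x 283 yaw -15.29 pt 479.7 50.3 res 0.75 along u 446.3 w 182.9
90 stile y 307 yaw 74.84 pt 614.4 134.6 res 0.75 along u 552.0 w 301.6
90 fence in x 41 yaw -13.73 pt 621.6 254.2 res 0.64 along u 525.3 w 418.4
90 fence end 38 yaw 73.15 pt 600.7 278.3 res 0.57 along u 498.5 w 435.7
```

```bash
python3 - <<'E'
from h import *
from rig import telemetry
o=telemetry.get_obs(); print(rel(o,[.561,-.2815,.15],-7.1))
E
```

```text
(array([ 430.8, -167.9,   64.4]), array([-1.100e-01,  1.000e-02,  2.709e+01]))
```

>>> {"name": "step_arm", "arguments": {
  "targets": [
    {"dx":0.05,"dy":-0.02,"dz":0,"rz":6},
    {"dx":0.1,"dy":-0.04,"dz":0.01,"rz":12},
    {"dx":0.15,"dy":-0.06,"dz":0.02,"rz":18},
    {"dx":0.2,"dy":-0.08,"dz":0.03,"rz":24},
    {"dx":0.25,"dy":-0.1,"dz":0.03,"rz":27.1}
  ],
  "gripper": 0.85,
  "force": 40
}}

```text
invalid input
```

```bash
python3 - <<'E'
from h import *
from rig import telemetry
o=telemetry.get_obs(); print(rel(o,[.561,-.2815,.13],-7.1),o["ft_force"],o["q"])
E
```

```text
(array([ 430.8, -167.9,   84.4]), array([-1.100e-01,  1.000e-02,  2.709e+01])) [-0.87889585  1.10062413  0.11141064] [-1.40048080e+00  5.28372311e-01  1.43378785e+00 -4.64744692e-05
  1.18141071e+00 -1.78500339e-01]
```

>>> {"name": "step_arm", "arguments": {
  "targets": [
    {"dx":0.05,"dy":-0.02,"dz":0,"rx":0,"ry":0,"rz":6},
    {"dx":0.1,"dy":-0.04,"dz":0.01,"rx":0,"ry":0,"rz":12},
    {"dx":0.15,"dy":-0.06,"dz":0.02,"rx":0,"ry":0,"rz":18},
    {"dx":0.2,"dy":-0.08,"dz":0.03,"rx":0,"ry":0,"rz":24},
    {"dx":0.25,"dy":-0.1,"dz":0.03,"rx":0,"ry":0,"rz":27.1}
  ],
  "gripper": 0.85,
  "force": 40
}}

```text
time: 0.72
position: [0.4148, -0.4052, 0.183]
tool_rot: [0.998, -0.063, -0.001, -0.002]
ft_force: [-0.3, -0.2, 0.0]
grip_width: 0.0738
```

```bash
python3 - <<'E'
from h import *
from rig import telemetry
o=telemetry.get_obs(); print(rel(o,[.561,-.2815,.13],-7.1),o["ft_force"],o["q"])
E
```

```text
(array([ 129.5, -140.9,   53.2]), array([-0.23,  0.14, -0.15])) [-0.26405534 -0.17972636  0.03771805] [-9.66694466e-01  5.07220750e-01  1.57792981e+00  1.00947832e-03
  1.06098550e+00  7.30173892e-01]
```

>>> {"name": "step_arm", "arguments": {
  "targets": [
    {"dx":0.035,"dy":-0.038,"dz":0.01,"rx":0,"ry":0,"rz":0},
    {"dx":0.07,"dy":-0.076,"dz":0.025,"rx":0,"ry":0,"rz":0},
    {"dx":0.105,"dy":-0.114,"dz":0.04,"rx":0,"ry":0,"rz":0},
    {"dx":0.1295,"dy":-0.141,"dz":0.053,"rx":0,"ry":0,"rz":0},
    {"dx":0.1295,"dy":-0.141,"dz":0.053,"rx":-0.2,"ry":0.1,"rz":-0.1}
  ]
}}

```text
time: 1.35
position: [0.5618, -0.2786, 0.1284]
tool_rot: [0.998, -0.06, -0.001, -0.001]
ft_force: [-0.0, 0.0, -0.0]
grip_width: 0.0741
```

```bash
python3 - <<'E'
from h import *
from rig import telemetry,viewer
o=telemetry.get_obs(); print(rel(o,[.561,-.2815,.0295],-7.1),o["ft_force"],o["position"])
c=viewer.camera("scene"); cv2.imwrite("pics/s1.png",c["img"])
E
```

```text
(array([-0.1,  3.2, 98.9]), array([-0.12,  0.18,  0.19])) [-0.02980739  0.02409023 -0.02989785] [ 0.56177611 -0.27860674  0.12843989]
```

View pics/s1.png

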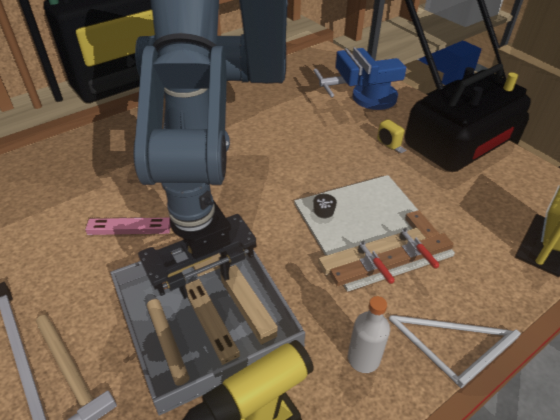

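The jaws hover above the pocketed rail, which runs from (195,285) to (230,350), with clear gaps to the stick and dowel. Descending.

>>> {"name": "step_arm", "arguments": {
  "targets": [
    {"dx":0,"dy":0.003,"dz":0.03,"rx":-0.1,"ry":0.2,"rz":0.2},
    {"dx":0,"dy":0.003,"dz":0.06,"rx":-0.1,"ry":0.2,"rz":0.2},
    {"dx":0,"dy":0.003,"dz":0.08,"rx":-0.1,"ry":0.2,"rz":0.2},
    {"dx":0,"dy":0.003,"dz":0.092,"rx":-0.1,"ry":0.2,"rz":0.2},
    {"dx":0,"dy":0.003,"dz":0.097,"rx":-0.1,"ry":0.2,"rz":0.2}
  ]
}}

```text
time: 2.02
position: [0.5598, -0.2836, 0.0319]
tool_rot: [0.998, -0.063, 0.0, 0.0]
ft_force: [0.2, 0.0, 0.2]
grip_width: 0.0741
```

```bash
python3 - <<'E'
from h import *
from rig import telemetry,viewer
o=telemetry.get_obs(); print(rel(o,[.561,-.2815,.0295],-7.1),o["ft_force"],o["position"])
E
```

```text
(array([ 1. , -2.2,  2.4]), array([ 0.04, -0.02, -0.16])) [0.21134298 0.0041831  0.19539148] [ 0.55976695 -0.28357237  0.03185991]
```

>>> {"name": "step_arm", "arguments": {
  "targets": [
    {"dx":0.001,"dy":-0.001,"dz":0.002,"rx":0,"ry":0,"rz":0},
    {"dx":0.001,"dy":-0.001,"dz":0.002,"rx":0,"ry":0,"rz":0},
    {"dx":0.001,"dy":-0.001,"dz":0.002,"rx":0,"ry":0,"rz":0},
    {"dx":0.001,"dy":-0.001,"dz":0.002,"rx":0,"ry":0,"rz":0},
    {"dx":0.001,"dy":-0.001,"dz":0.002,"rx":0,"ry":0,"rz":0}
  ]
}}

```text
time: 2.65
position: [0.561, -0.2827, 0.0301]
tool_rot: [0.998, -0.063, 0.0, 0.0]
ft_force: [-0.4, -1.0, 0.7]
grip_width: 0.0743
```

>>> {"name": "step_arm", "arguments": {
  "targets": [
    {"dx":0,"dy":0,"dz":0,"rx":0,"ry":0,"rz":0},
    {"dx":0,"dy":0,"dz":0,"rx":0,"ry":0,"rz":0},
    {"dx":0,"dy":0,"dz":0,"rx":0,"ry":0,"rz":0},
    {"dx":0,"dy":0,"dz":0,"rx":0,"ry":0,"rz":0},
    {"dx":0,"dy":0,"dz":0,"rx":0,"ry":0,"rz":0}
  ],
  "gripper": 0,
  "force": 40
}}

```text
time: 3.28
position: [0.561, -0.2827, 0.0301]
tool_rot: [0.998, -0.063, 0.0, 0.0]
ft_force: [-0.3, 0.0, -0.5]
grip_width: 0.0316
```

```bash
python3 - <<'E'
from rig import telemetry
o=telemetry.get_obs(); print(o["ft_force"],o["position"],o["grip_width"],o["moment"])
E
```

```text
[-0.30530583  0.04648612 -0.45021416] [ 0.56099282 -0.28267195  0.0300628 ] 0.03160483447084063 [-0.00405963  0.0085328   0.01625618]
```

```bash
python3 - <<'E'
from rig import telemetry,viewer
from h import *
print(telemetry.get_obs()["grip_width"])
c=viewer.camera("scene"); cv2.imwrite("pics/s2.png",cv2.resize(c["img"][200:390,90:310],None,fx=2.7,fy=2.7,interpolation=cv2.INTER_CUBIC))
print(telemetry.get_obs()["grip_width"])
E
```

```text
0.03160483447084063
0.028049699170704143
```

View pics/s2.png

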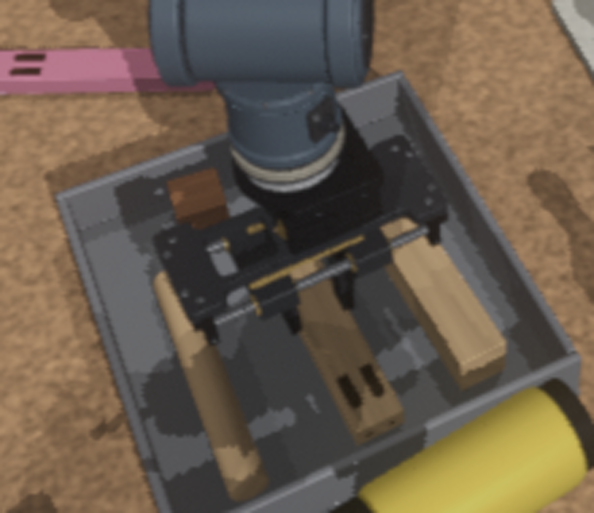

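```bash
python3 - <<'E'
from rig import telemetry,viewer
from h import *
c=viewer.camera("top"); cv2.imwrite("pics/t2.png",cv2.resize(c["img"][110:260,300:445],None,fx=4,fy=4,interpolation=cv2.INTER_CUBIC))
print(telemetry.get_obs()["grip_width"], proj(c,telemetry.get_obs()["position"]))
c=viewer.camera("scene"); W=cloud(c); np.savez("s2.npz",**c)
cv2.imwrite("pics/s3.png",cv2.resize(c["img"][260:350,150:250],None,fx=6,fy=6,interpolation=cv2.INTER_CUBIC))
o=telemetry.get_obs();print(o["grip_width"], proj(c,o["position"]),proj(c,o["position"]-[0,0,.019]))
print(o["ft_force"])
for v in range(300,325,3): print(v,[tuple((W[v,u]*1e3).round().astype(int)) for u in range(190,226,5)])
E
```

```text
0.023963730513404127 [[372.54820916 176.76281761]]
0.020092875170655437 [[208.57672054 315.65410309]] [[209.49145471 320.77189586]]
[-0.54375929  0.18183404 -0.80787791]
300 [(np.int64(582), np.int64(-321), np.int64(142)), (np.int64(581), np.int64(-312), np.int64(134)), (np.int64(514), np.int64(-276), np.int64(25)), (np.int64(522), np.int64(-269), np.int64(28)), (np.int64(591), np.int64(-287), np.int64(124)), (np.int64(596), np.int64(-279), np.int64(123)), (np.int64(602), np.int64(-272), np.int64(123)), (np.int64(602), np.int64(-262), np.int64(115))]
303 [(np.int64(581), np.int64(-322), np.int64(132)), (np.int64(583), np.int64(-313), np.int64(128)), (np.int64(589), np.int64(-306), np.int64(129)), (np.int64(591), np.int64(-298), np.int64(124)), (np.int64(594), np.int64(-289), np.int64(120)), (np.int64(574), np.int64(-270), np.int64(80)), (np.int64(602), np.int64(-273), np.int64(115)), (np.int64(540), np.int64(-232), np.int64(6))]
306 [(np.int64(584), np.int64(-324), np.int64(129)), (np.int64(592), np.int64(-318), np.int64(132)), (np.int64(595), np.int64(-310), np.int64(130)), (np.int6
[... 1801 characters left out ...]
.int64(541), np.int64(-306), np.int64(6)), (np.int64(570), np.int64(-306), np.int64(44)), (np.int64(566), np.int64(-294), np.int64(28)), (np.int64(572), np.int64(-286), np.int64(28)), (np.int64(578), np.int64(-278), np.int64(27)), (np.int64(583), np.int64(-270), np.int64(26)), (np.int64(579), np.int64(-257), np.int64(9))]
324 [(np.int64(542), np.int64(-318), np.int64(7)), (np.int64(548), np.int64(-310), np.int64(8)), (np.int64(553), np.int64(-301), np.int64(6)), (np.int64(572), np.int64(-298), np.int64(27)), (np.int64(577), np.int64(-289), np.int64(26)), (np.int64(584), np.int64(-282), np.int64(27)), (np.int64(589), np.int64(-273), np.int64(27)), (np.int64(585), np.int64(-260), np.int64(9))]
```

View pics/s3.png

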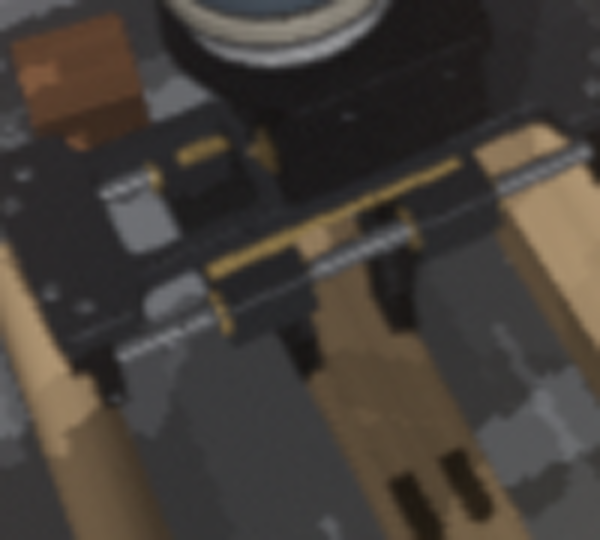

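View pics/t2.png

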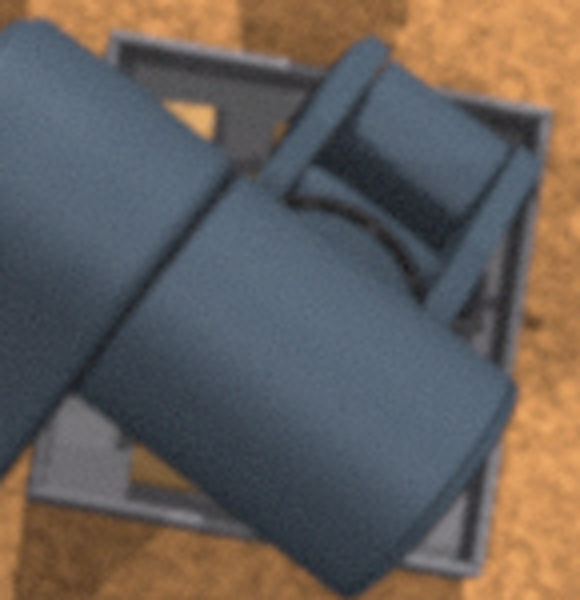

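```bash
python3 - <<'E'
from h import *
c=np.load("s2.npz"); W=cloud(c)*1e3; hsv=cv2.cvtColor(c["img"],cv2.COLOR_BGR2HSV)
dark=(hsv[...,2]<60)
a=np.radians(-7.1); u=np.array([np.cos(a),np.sin(a)]); w=np.array([-u[1],u[0]])
D=W[...,:2]-[561,-282.7]; U=D@u; Y=D@w
M=(abs(U)<25)&(abs(Y)<70)&(W[...,2]<110)&(W[...,2]>12)
for z in range(20,110,5):
    s=M&dark&(W[...,2]>=z)&(W[...,2]<z+5)
    print(z,s.sum(),"U",np.sort(U[s]).round()[[0,-1]] if s.any() else '', "Y",np.unique((Y[s]/3).round()*3,return_counts=True))
E
```

```text
20 0 U  Y (array([], dtype=float64), array([], dtype=int64))
25 0 U  Y (array([], dtype=float64), array([], dtype=int64))
30 0 U  Y (array([], dtype=float64), array([], dtype=int64))
35 7 U [ 9. 12.] Y (array([-24., -21., -18., -15.,  18.]), array([1, 2, 2, 1, 1]))
40 15 U [-5. 13.] Y (array([-24., -21., -18., -15.,   9.,  12.,  15.,  18.]), array([4, 2, 1, 2, 1, 2, 2, 1]))
45 15 U [-1. 13.] Y (array([-24., -21., -18.,   9.,  12.,  15.,  18.]), array([3, 2, 3, 3, 2, 1, 1]))
50 16 U [ 1. 13.] Y (array([-24., -21., -18., -15.,   9.,  12.,  15.,  18.]), array([1, 1, 1, 1, 5, 2, 4, 1]))
55 19 U [-1. 14.] Y (array([-24., -21., -18., -15.,   9.,  12.,  15.,  18.]), array([2, 3, 3, 2, 4, 2, 1, 2]))
60 20 U [-2. 14.] Y (array([-24., -21., -18.,   9.,  12.,  15.,  18.]), array([1, 2, 1, 5, 4, 4, 3]))
65 12 U [ 4. 12.] Y (array([-24., -21., -18.,   9.,  12.,  18.]), array([2, 2, 3, 2, 1, 2]))
70 14 U [10. 13.] Y (array([-24., -21.,   9.,  12.,  15.,  18.,  21.]), array([2, 1, 1, 4, 1, 3, 2]))
75 11 U [ 8. 14.] Y (array([ 9., 12., 15., 18.]), array([2, 2, 4, 3]))
80 8 U [-4. 13.] Y (array([ 9., 12., 15., 18., 21.]), array([1, 4, 1, 1, 1]))
85 10 U [-5. 13.] Y (array([ 9., 12., 15., 18.]), array([3, 4, 2, 1]))
90 2 U [-1.  5.] Y (array([15.]), array([2]))
95 2 U [0. 5.] Y (array([15.]), array([2]))
100 2 U [ 7. 10.] Y (array([15.]), array([2]))
105 1 U [14. 14.] Y (array([15.]), array([1]))
```

The gripper has no object in it yet: the image depth puts the fingertips at z ≈ 36 mm, although the reported TCP implies 11 mm. So the tool reading sits about 25 mm too low. I'll open again and lower further under camera and force checks.

>>> {"name": "step_arm", "arguments": {
  "targets": [
    {"dx":0,"dy":0,"dz":0,"rx":0,"ry":0,"rz":0},
    {"dx":0,"dy":0,"dz":0,"rx":0,"ry":0,"rz":0},
    {"dx":0,"dy":0,"dz":0,"rx":0,"ry":0,"rz":0},
    {"dx":0,"dy":0,"dz":0,"rx":0,"ry":0,"rz":0},
    {"dx":0,"dy":0,"dz":0,"rx":0,"ry":0,"rz":0}
  ],
  "gripper": 0.85
}}

```text
time: 4.05
position: [0.561, -0.2827, 0.0301]
tool_rot: [0.998, -0.063, 0.0, 0.0]
ft_force: [-0.1, -0.6, 0.3]
grip_width: 0.0621
```

>>> {"name": "step_arm", "arguments": {
  "targets": [
    {"dx":0,"dy":0,"dz":0,"rx":0,"ry":0,"rz":0},
    {"dx":0,"dy":0,"dz":0,"rx":0,"ry":0,"rz":0},
    {"dx":0,"dy":0,"dz":0.003,"rx":0,"ry":0,"rz":0},
    {"dx":0,"dy":0,"dz":0.007,"rx":0,"ry":0,"rz":0},
    {"dx":0,"dy":0,"dz":0.01,"rx":0,"ry":0,"rz":0}
  ]
}}

```text
time: 4.68
position: [0.5608, -0.2826, 0.0196]
tool_rot: [0.998, -0.063, 0.0, 0.0]
ft_force: [0.4, 0.4, 0.2]
grip_width: 0.0742
```

```bash
cat >> h.py <<'E'
def fingers(c,pos,yaw,zmin=0,zmax=90):
    W=cloud(c)*1e3; hsv=cv2.cvtColor(c["img"],cv2.COLOR_BGR2HSV); dark=hsv[...,2]<60
    a=np.radians(yaw); u=np.array([np.cos(a),np.sin(a)]); w=np.array([-u[1],u[0]])
    D=W[...,:2]-np.array(pos[:2])*1e3; U=D@u; Y=D@w
    M=dark&(U>3)&(U<20)&(abs(Y)<65)&(W[...,2]<zmax)&(W[...,2]>zmin)
    for z in range(zmin,zmax,4):
        s=M&(W[...,2]>=z)&(W[...,2]<z+4)
        print(z,[tuple(int(v) for v in (Y[s&k].min(),Y[s&k].max(),(s&k).sum())) for k in (Y<0,Y>0) if (s&k).any()])
E
python3 - <<'E'
from rig import telemetry,viewer
from h import *
o=telemetry.get_obs();print(o["grip_width"],o["ft_force"],o["position"])
c=viewer.camera("scene"); fingers(c,o["position"],-7.1)
cv2.imwrite("pics/s4.png",cv2.resize(c["img"][260:350,150:250],None,fx=6,fy=6,interpolation=cv2.INTER_CUBIC))
E
```

```text
0.07415335583005774 [0.4397131  0.35575665 0.21144654] [ 0.56083308 -0.2825844   0.01962739]
0 []
4 [(-64, -19, 37), (25, 64, 51)]
8 [(-64, -20, 18), (25, 63, 23)]
12 [(33, 33, 1)]
16 []
20 []
24 [(-48, -48, 1), (34, 42, 4)]
28 [(-48, -40, 7), (34, 39, 5)]
32 [(-48, -40, 8), (34, 42, 5)]
36 [(-47, -41, 4), (34, 42, 7)]
40 [(-48, -40, 5), (34, 42, 6)]
44 [(-47, -40, 6), (34, 41, 6)]
48 [(-48, -40, 7), (34, 42, 7)]
52 [(-49, -43, 6), (34, 43, 7)]
56 [(-49, -41, 4), (35, 44, 9)]
60 [(34, 45, 8)]
64 [(34, 43, 5)]
68 [(35, 45, 9)]
72 [(35, 40, 4)]
76 [(39, 39, 1)]
80 []
84 [(38, 39, 2)]
88 []
```

View pics/s4.png

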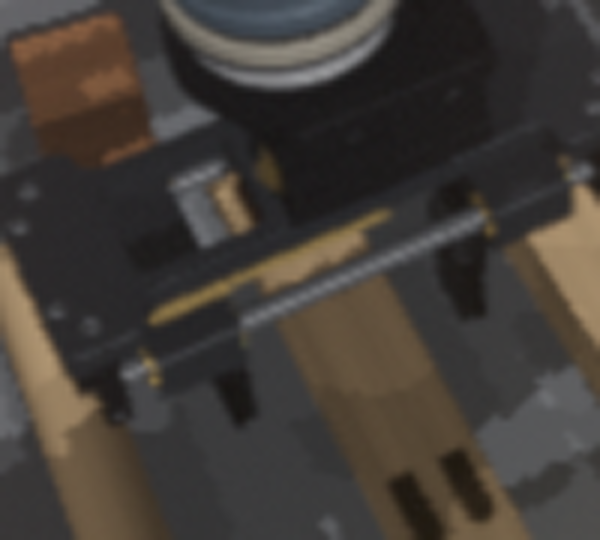

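Tips are now at z ≈ 25 mm straddling the rail (left finger at crop (235,400), right at (470,300), rail between). The 25 mm offset is confirmed, so I lower another 14 mm and close.

>>> {"name": "step_arm", "arguments": {
  "targets": [
    {"dx":0,"dy":-0.001,"dz":0.004,"rx":0,"ry":0,"rz":0},
    {"dx":0,"dy":-0.002,"dz":0.008,"rx":0,"ry":0,"rz":0},
    {"dx":0,"dy":-0.002,"dz":0.011,"rx":0,"ry":0,"rz":0},
    {"dx":0,"dy":-0.002,"dz":0.0135,"rx":0,"ry":0,"rz":0},
    {"dx":0,"dy":-0.002,"dz":0.0135,"rx":0,"ry":0,"rz":0}
  ]
}}

```text
time: 5.35
position: [0.5608, -0.2804, 0.0055]
tool_rot: [0.998, -0.063, -0.0, 0.0]
ft_force: [0.4, -0.4, 0.2]
grip_width: 0.0737
```

```bash
python3 - <<'E'
from rig import telemetry,viewer
from h import *
o=telemetry.get_obs();print(o["grip_width"],o["ft_force"],o["position"])
c=viewer.camera("scene"); fingers(c,o["position"],-7.1,zmax=40)
E
```

```text
0.0736908313898848 [ 0.41466085 -0.41735325  0.1924099 ] [ 0.56077708 -0.28042215  0.00553564]
0 [(24, 51, 3)]
4 [(-64, -20, 65), (23, 62, 78)]
8 [(-64, -21, 37), (22, 60, 34)]
12 [(-47, -40, 4), (34, 48, 3)]
16 [(-48, -41, 5), (33, 41, 9)]
20 [(-49, -40, 7), (35, 42, 3)]
24 [(-48, -42, 5), (34, 42, 8)]
28 [(-47, -40, 4), (33, 40, 4)]
32 [(-48, -39, 8), (33, 42, 8)]
36 [(-49, -43, 4), (33, 42, 10)]
```

>>> {"name": "step_arm", "arguments": {
  "targets": [
    {"dx":0,"dy":0,"dz":0,"rx":0,"ry":0,"rz":0},
    {"dx":0,"dy":0,"dz":0,"rx":0,"ry":0,"rz":0},
    {"dx":0,"dy":0,"dz":0,"rx":0,"ry":0,"rz":0},
    {"dx":0,"dy":0,"dz":0,"rx":0,"ry":0,"rz":0},
    {"dx":0,"dy":0,"dz":0,"rx":0,"ry":0,"rz":0}
  ],
  "gripper": 0,
  "force": 40
}}

```text
time: 6.02
position: [0.5609, -0.2805, 0.0058]
tool_rot: [0.998, -0.063, -0.0, 0.0]
ft_force: [0.1, 0.0, 0.1]
grip_width: 0.0375
```

```bash
python3 - <<'E'
from rig import telemetry,viewer
from h import *
o=telemetry.get_obs();print(o["grip_width"],o["ft_force"],o["position"],o["moment"])
E
```

```text
0.037531534959136116 [0.10088196 0.04772402 0.11287548] [ 0.56088663 -0.28048172  0.00575962] [0.04770423 0.0188684  0.03336483]
```

>>> {"name": "step_arm", "arguments": {
  "targets": [
    {"dx":0,"dy":0,"dz":0,"rx":0,"ry":0,"rz":0},
    {"dx":0,"dy":0,"dz":-0.01,"rx":0,"ry":0,"rz":0},
    {"dx":0,"dy":0,"dz":-0.04,"rx":0,"ry":0,"rz":0},
    {"dx":0,"dy":0,"dz":-0.08,"rx":0,"ry":0,"rz":0},
    {"dx":0,"dy":0,"dz":-0.12,"rx":0,"ry":0,"rz":0}
  ]
}}

```text
time: 6.65
position: [0.5607, -0.2803, 0.1272]
tool_rot: [0.998, -0.063, -0.0, -0.0]
ft_force: [-0.6, -0.4, -1.7]
grip_width: 0.0374
```

```bash
python3 - <<'E'
from rig import telemetry,viewer
from h import *
o=telemetry.get_obs();print(o["grip_width"],o["ft_force"],o["position"],o["moment"])
c=viewer.camera("scene");cv2.imwrite("pics/s5.png",c["img"])
print(rel(o,[.542,.240,.12],-15.05))
E
```

```text
0.0373916829691087 [-0.59423166 -0.39640135 -1.73827864] [ 0.56070313 -0.28029753  0.12718579] [ 0.03087019 -0.04604874 -0.00174288]
(array([ -84.2, -513.8,    7.2]), array([0.  , 0.04, 7.8 ]))
```

View pics/s5.png

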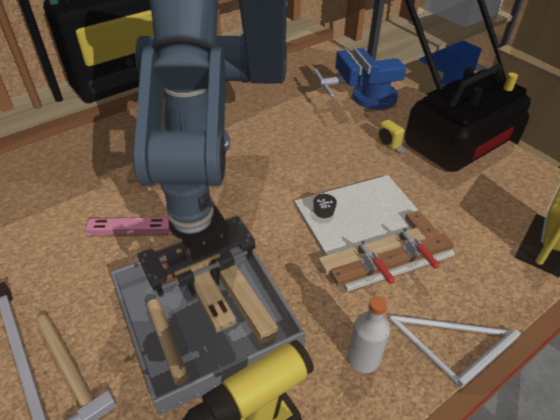

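Rail held (grip 37.4 mm, load −1.7 N in z), both pocket ends visible. Carrying to a hover set back from the seat.

>>> {"name": "step_arm", "arguments": {
  "targets": [
    {"dx":-0.01,"dy":-0.05,"dz":0,"rx":0,"ry":0,"rz":1},
    {"dx":-0.021,"dy":-0.1,"dz":0,"rx":0,"ry":0,"rz":2},
    {"dx":-0.032,"dy":-0.15,"dz":0,"rx":0,"ry":0,"rz":3},
    {"dx":-0.043,"dy":-0.2,"dz":0,"rx":0,"ry":0,"rz":4},
    {"dx":-0.0535,"dy":-0.25,"dz":0,"rx":0,"ry":0,"rz":5}
  ]
}}

```text
time: 7.32
position: [0.542, -0.0261, 0.132]
tool_rot: [0.994, -0.107, 0.005, 0.003]
ft_force: [1.1, -0.1, -1.4]
grip_width: 0.0375
```

```bash
python3 - <<'E'
from rig import telemetry,viewer
from h import *
o=telemetry.get_obs();print(o["grip_width"],o["ft_force"],o["position"],o["q"])
print(rel(o,[.5145,.2495,.12],-15.05))
E
```

```text
0.03750766859802631 [ 1.14492993 -0.09389384 -1.40131209] [ 0.54201593 -0.0260722   0.13195944] [-0.25171821  0.53024971  1.7262997  -0.00520682  0.8749924   1.53680626]
(array([ -85.6, -263.5,   10. ]), array([ 0.24, -0.57,  2.77]))
```

>>> {"name": "step_arm", "arguments": {
  "targets": [
    {"dx":-0.017,"dy":-0.053,"dz":0,"rx":0,"ry":0,"rz":1},
    {"dx":-0.034,"dy":-0.106,"dz":0.002,"rx":0,"ry":-0.2,"rz":2},
    {"dx":-0.051,"dy":-0.159,"dz":0.004,"rx":0.1,"ry":-0.4,"rz":2.8},
    {"dx":-0.068,"dy":-0.212,"dz":0.008,"rx":0.2,"ry":-0.6,"rz":2.8},
    {"dx":-0.0855,"dy":-0.2635,"dz":0.01,"rx":0.2,"ry":-0.6,"rz":2.8}
  ]
}}

```text
time: 7.95
position: [0.5145, 0.2513, 0.1203]
tool_rot: [0.991, -0.131, 0.0, 0.0]
ft_force: [0.7, 0.1, -1.6]
grip_width: 0.0376
```

>>> {"name": "step_arm", "arguments": {
  "targets": [
    {"dx":0,"dy":0,"dz":0,"rx":0,"ry":0,"rz":0},
    {"dx":0,"dy":0,"dz":0,"rx":0,"ry":0,"rz":0},
    {"dx":0,"dy":0,"dz":0,"rx":0,"ry":0,"rz":0},
    {"dx":0,"dy":0,"dz":0,"rx":0,"ry":0,"rz":0},
    {"dx":0,"dy":0,"dz":0,"rx":0,"ry":0,"rz":0}
  ]
}}

```text
time: 8.57
position: [0.5148, 0.2504, 0.1204]
tool_rot: [0.991, -0.132, 0.0, 0.0]
ft_force: [-0.0, 0.0, -0.5]
grip_width: 0.0377
```

```bash
python3 - <<'E'
from rig import telemetry,viewer
from h import *
o=telemetry.get_obs();print(o["grip_width"],o["ft_force"],o["position"],o["q"])
print(rel(o,[.5145,.2495,.05],-15.05))
for n in("scene","top"):
    c=viewer.camera(n);np.savez(n+"6.npz",**c);cv2.imwrite(f"pics/{n}6.png",c["img"])
E
```

```text
0.03773026389587837 [-0.02545088  0.04515288 -0.5302095 ] [0.51484709 0.25037689 0.12035426] [ 2.57780335e-01  5.83171090e-01  1.65266829e+00 -6.02598359e-04
  9.05578621e-01  2.09387612e+00]
(array([-0.1,  0.9, 70.4]), array([ 0.02, -0.02, -0.13]))
```

View pics/scene6.png

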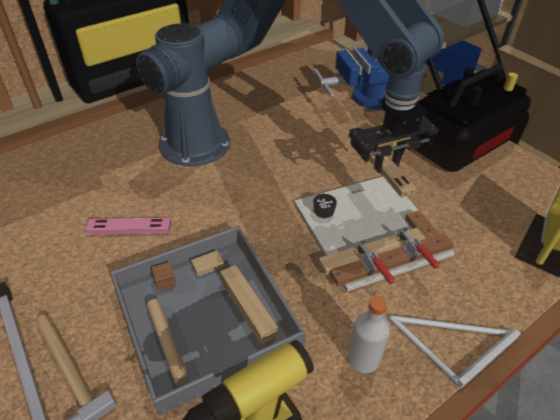

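View pics/top6.png

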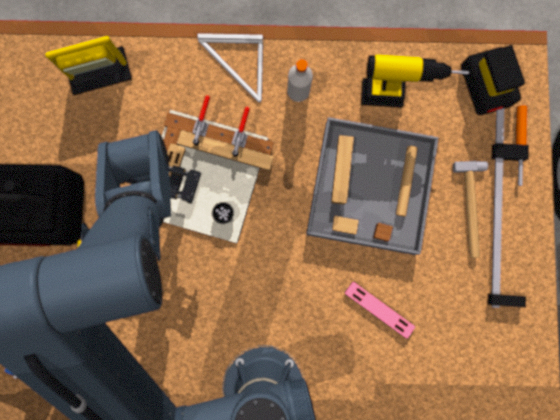

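The rail is held over the jig: free end at scene (400,185) and top (174,158), tub untouched. Lowering to just above the fence height and rechecking.

>>> {"name": "step_arm", "arguments": {
  "targets": [
    {"dx":0,"dy":0.001,"dz":0.02,"rx":0,"ry":0,"rz":-0.1},
    {"dx":0,"dy":0.001,"dz":0.04,"rx":0,"ry":0,"rz":-0.1},
    {"dx":0,"dy":0.001,"dz":0.06,"rx":0,"ry":0,"rz":-0.1},
    {"dx":0,"dy":0.001,"dz":0.076,"rx":0,"ry":0,"rz":-0.1},
    {"dx":0,"dy":0.001,"dz":0.08,"rx":0,"ry":0,"rz":-0.1}
  ]
}}

```text
time: 9.3
position: [0.5138, 0.2495, 0.0392]
tool_rot: [0.991, -0.131, -0.001, 0.001]
ft_force: [0.0, 0.4, -1.1]
grip_width: 0.0378
```

```bash
python3 - <<'E'
from rig import telemetry,viewer
from h import *
o=telemetry.get_obs();print(o["grip_width"],o["ft_force"],o["position"])
for n in("scene","top"):
    c=viewer.camera(n);np.savez(n+"7.npz",**c)
    x,y,w,h=(310,120,150,140) if n=="scene" else (130,100,150,140)
    cv2.imwrite(f"pics/{n}7.png",cv2.resize(c["img"][y:y+h,x:x+w],None,fx=4,fy=4,interpolation=cv2.INTER_CUBIC))
E
```

```text
0.03777580143061426 [ 0.00433736  0.39273818 -1.09397306] [0.51382401 0.24948071 0.03922654]
```

View pics/scene7.png

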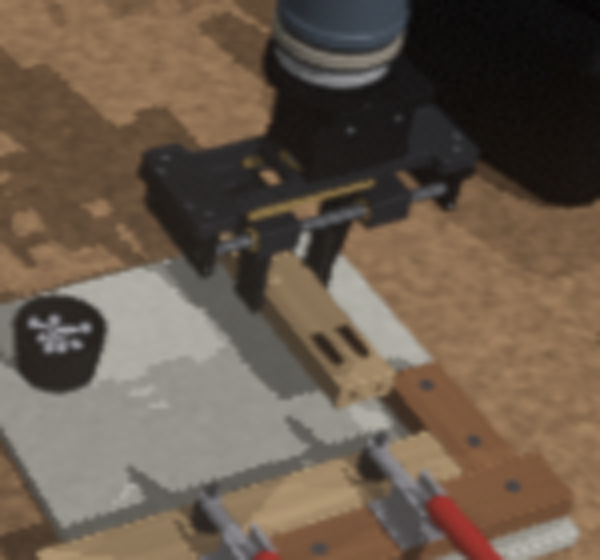

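View pics/top7.png

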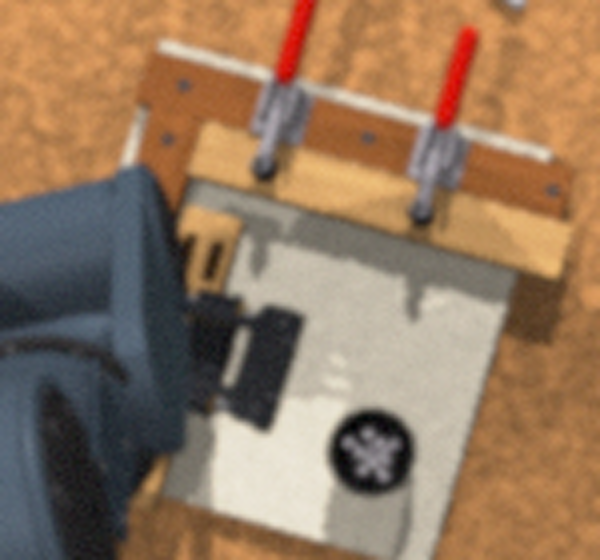

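```bash
cat >> h.py <<'E'
JY=-15.05
def jig(P):  # world m -> jig mm
    a=np.radians(JY); u=np.array([np.cos(a),np.sin(a)]); w=np.array([-u[1],u[0]]); P=np.atleast_2d(P)[:,:2]*1e3
    return np.c_[P@u-465,P@w-305.3]
E
python3 - <<'E'
from h import *
c=np.load("top7.npz"); s=np.load("scene7.npz"); f=lambda x0,y0,a:np.array(a)/4+[x0,y0]-.4
t=f(130,100,[(178,212),(242,226),(225,295)]); print("top cnr L,R, right edge",jig(cast(c,t,.060)).round(1))
q=f(310,120,[(335,388),(392,365),(235,262),(292,250)]); print("scene R,L",jig(cast(s,q,.060)).round(1))
# depth on rail top
W=cloud(s); 
for p in [(325,310),(340,360),(300,290)]: v=f(310,120,p).round().astype(int); print(W[v[1]-1:v[1]+2,v[0]-1:v[0]+2].reshape(-1,3).mean(0))
o=[.5138,.2495]; print("tcp",jig(o))
for n,cc in(("top",c),("scene",s)): 
    import numpy as np
# scene check of jig: stile & fence corner
q=f(310,120,[(398,372),(428,362)]);print("fence",jig(cast(s,q,.031)))
E
```

```text
top cnr L,R, right edge [[59.7 90.8]
 [62.5 47.6]
 [15.4 44.7]]
scene R,L [[ 65.4  44.5]
 [ 61.1  86.4]
 [-54.3  44.3]
 [-51.3  83.7]]
[0.55095412 0.24675289 0.05810501]
[0.58982006 0.21953476 0.05994702]
[0.52962401 0.24751149 0.05863614]
tcp [[-33.60918542  69.05632103]]
fence [[ 44.63701679 107.74432314]
 [ 43.85346122 129.90484725]]
```

>>> {"name": "step_arm", "arguments": {
  "targets": [
    {"dx":0,"dy":0,"dz":0.006,"rx":0,"ry":0,"rz":0},
    {"dx":0,"dy":0,"dz":0.013,"rx":0,"ry":0,"rz":0},
    {"dx":0,"dy":0,"dz":0.02,"rx":0,"ry":0,"rz":0},
    {"dx":0,"dy":0,"dz":0.025,"rx":0,"ry":0,"rz":0},
    {"dx":0,"dy":0,"dz":0.026,"rx":0,"ry":0,"rz":0}
  ]
}}

```text
time: 10.02
position: [0.5141, 0.2496, 0.0135]
tool_rot: [0.991, -0.131, -0.001, 0.0]
ft_force: [0.2, 0.2, -1.4]
grip_width: 0.0377
```

```bash
cat > st.py <<'E'
from rig import telemetry
from h import *
o=telemetry.get_obs(); a=np.radians(JY); R=np.array([[np.cos(a),np.sin(a)],[-np.sin(a),np.cos(a)]])
print("t",round(o["time"],2),"grip",o["grip_width"].round(4),"F jig",(R@o["ft_force"][:2]).round(2),o["ft_force"][2].round(2),"M jig",(R@o["moment"][:2]).round(3),o["moment"][2].round(3),"tcp jig",jig(o["position"]).round(2),"z",o["position"][2].round(4),"vs level/yaw",rel(o,o["position"],JY)[1])
E
python3 st.py
```

```text
Traceback (most recent call last):
  File "st.py", line 4, in <module>
    print("t",round(o["time"],2),"grip",o["grip_width"].round(4),"F jig",(R@o["ft_force"][:2]).round(2),o["ft_force"][2].round(2),"M jig",(R@o["moment"][:2]).round(3),o["moment"][2].round(3),"tcp jig",jig(o["position"]).round(2),"z",o["position"][2].round(4),"vs level/yaw",rel(o,o["position"],JY)[1])
                                        ^^^^^^^^^^^^^^^^^^^^^
AttributeError: 'float' object has no attribute 'round'
```

>>> {"name": "step_arm", "arguments": {
  "targets": [
    {"dx":0.004,"dy":-0.002,"dz":0,"rx":0,"ry":0,"rz":0},
    {"dx":0.009,"dy":-0.004,"dz":0,"rx":0,"ry":0,"rz":0},
    {"dx":0.014,"dy":-0.006,"dz":0,"rx":0,"ry":0,"rz":0},
    {"dx":0.018,"dy":-0.008,"dz":0,"rx":0,"ry":0,"rz":0},
    {"dx":0.018,"dy":-0.008,"dz":0,"rx":0,"ry":0,"rz":0}
  ]
}}

```text
time: 10.65
position: [0.5342, 0.2528, 0.0136]
tool_rot: [0.991, -0.131, -0.0, 0.0]
ft_force: [0.0, 0.3, -0.8]
grip_width: 0.0373
```

```bash
sed -i 's/o\["grip_width"\].round(4)/round(o["grip_width"],4)/' st.py; python3 st.py;python3 - <<'E'
from rig import telemetry,viewer
from h import *
for n in("scene","top"):
    c=viewer.camera(n);np.savez(n+"8.npz",**c)
    x,y,w,h=(370,170,90,85) if n=="scene" else (145,120,80,70)
    cv2.imwrite(f"pics/{n}8.png",cv2.resize(c["img"][y:y+h,x:x+w],None,fx=7,fy=7,interpolation=cv2.INTER_CUBIC))
E
```

```text
t 10.65 grip 0.0373 F jig [-0.03  0.31] -0.84 M jig [0.102 0.027] 0.003 tcp jig [[-14.75  77.51]] z 0.0136 vs level/yaw [ 0.04  0.01 -0.  ]
```

View pics/scene8.png

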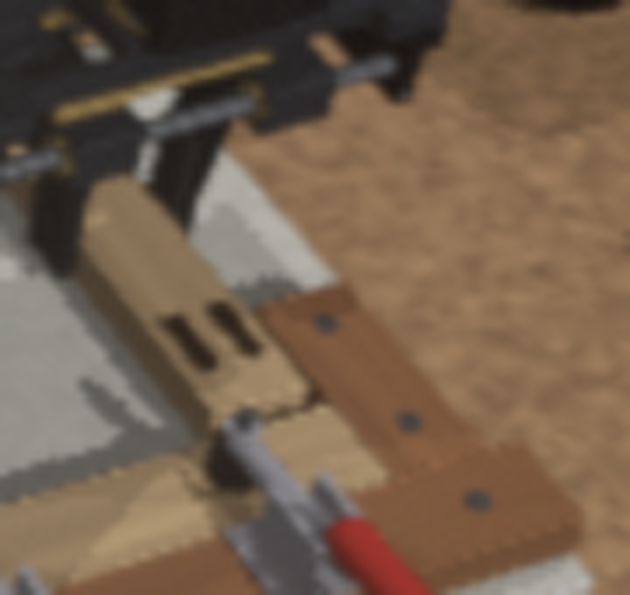

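View pics/top8.png

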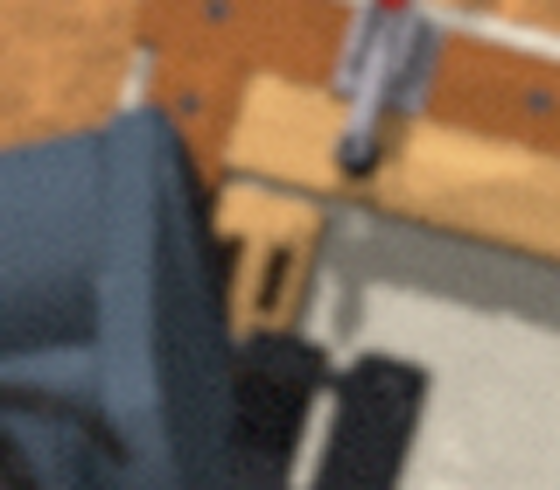

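The end is a few mm short of the stile (top crop, dark line from (230,175) to (325,205)) and the outer edge lies close to the fence. No contact force yet. Lowering onto the base.

>>> {"name": "step_arm", "arguments": {
  "targets": [
    {"dx":0,"dy":0,"dz":0.0006,"rx":0,"ry":0,"rz":0},
    {"dx":0,"dy":0,"dz":0.0012,"rx":0,"ry":0,"rz":0},
    {"dx":0,"dy":0,"dz":0.0018,"rx":0,"ry":0,"rz":0},
    {"dx":0,"dy":0,"dz":0.0024,"rx":0,"ry":0,"rz":0},
    {"dx":0,"dy":0,"dz":0.0024,"rx":0,"ry":0,"rz":0}
  ]
}}

```text
time: 11.38
position: [0.5333, 0.2526, 0.011]
tool_rot: [0.991, -0.131, -0.001, 0.001]
ft_force: [0.3, -0.2, -1.2]
grip_width: 0.0376
```

```bash
python3 st.py
```

```text
t 11.38 grip 0.0376 F jig [ 0.38 -0.08] -1.18 M jig [0.044 0.021] -0.002 tcp jig [[-15.6  77.1]] z 0.011 vs level/yaw [0.08 0.08 0.  ]
```

>>> {"name": "step_arm", "arguments": {
  "targets": [
    {"dx":0,"dy":0,"dz":0.0004,"rx":0,"ry":0,"rz":0},
    {"dx":0,"dy":0,"dz":0.0008,"rx":0,"ry":0,"rz":0},
    {"dx":0,"dy":0,"dz":0.0012,"rx":0,"ry":0,"rz":0},
    {"dx":0,"dy":0,"dz":0.0012,"rx":0,"ry":0,"rz":0},
    {"dx":0,"dy":0,"dz":0.0012,"rx":0,"ry":0,"rz":0}
  ]
}}

```text
time: 12.0
position: [0.5333, 0.2526, 0.0098]
tool_rot: [0.991, -0.131, -0.001, 0.001]
ft_force: [-0.6, 0.3, -1.1]
grip_width: 0.0375
```

```bash
python3 st.py
```

```text
t 12.0 grip 0.0375 F jig [-0.67  0.14] -1.1 M jig [ 0.076 -0.008] -0.019 tcp jig [[-15.58  77.1 ]] z 0.0098 vs level/yaw [0.07 0.08 0.  ]
```

>>> {"name": "step_arm", "arguments": {
  "targets": [
    {"dx":0,"dy":0,"dz":0.0003,"rx":0,"ry":0,"rz":0},
    {"dx":0,"dy":0,"dz":0.0006,"rx":0,"ry":0,"rz":0},
    {"dx":0,"dy":0,"dz":0.0008,"rx":0,"ry":0,"rz":0},
    {"dx":0,"dy":0,"dz":0.0008,"rx":0,"ry":0,"rz":0},
    {"dx":0,"dy":0,"dz":0.0008,"rx":0,"ry":0,"rz":0}
  ]
}}

```text
time: 12.62
position: [0.5333, 0.2526, 0.0097]
tool_rot: [0.991, -0.131, -0.001, 0.0]
ft_force: [-1.8, -1.1, 6.1]
grip_width: 0.0376
```

```bash
python3 st.py
```

```text
t 12.62 grip 0.0376 F jig [-1.43 -1.47] 6.06 M jig [-0.104  0.235] -0.027 tcp jig [[-15.57  77.12]] z 0.0097 vs level/yaw [0.07 0.07 0.  ]
```

>>> {"name": "step_arm", "arguments": {
  "targets": [
    {"dx":0,"dy":-0.0005,"dz":-0.0001,"rx":0,"ry":0,"rz":0},
    {"dx":0,"dy":-0.001,"dz":-0.0001,"rx":0,"ry":0,"rz":0},
    {"dx":0,"dy":-0.0015,"dz":-0.0001,"rx":0,"ry":0,"rz":0},
    {"dx":0,"dy":-0.002,"dz":-0.0001,"rx":0,"ry":0,"rz":0},
    {"dx":0,"dy":-0.002,"dz":-0.0001,"rx":0,"ry":0,"rz":0}
  ]
}}

```text
time: 13.25
position: [0.5339, 0.2546, 0.0098]
tool_rot: [0.991, -0.131, -0.001, 0.0]
ft_force: [-0.1, -0.2, 0.3]
grip_width: 0.0373
```

```bash
python3 st.py
```

```text
t 13.25 grip 0.0373 F jig [-0.06 -0.23] 0.32 M jig [-0.042 -0.046] -0.014 tcp jig [[-15.54  79.17]] z 0.0098 vs level/yaw [0.06 0.06 0.01]
```

>>> {"name": "step_arm", "arguments": {
  "targets": [
    {"dx":0,"dy":-0.0005,"dz":0,"rx":0,"ry":0,"rz":0},
    {"dx":0,"dy":-0.001,"dz":0,"rx":0,"ry":0,"rz":0},
    {"dx":0,"dy":-0.0015,"dz":0,"rx":0,"ry":0,"rz":0},
    {"dx":0,"dy":-0.002,"dz":0,"rx":0,"ry":0,"rz":0},
    {"dx":0,"dy":-0.002,"dz":0,"rx":0,"ry":0,"rz":0}
  ]
}}

```text
time: 13.88
position: [0.5344, 0.2566, 0.0097]
tool_rot: [0.991, -0.131, -0.001, 0.0]
ft_force: [-0.4, -0.4, 0.7]
grip_width: 0.0379
```

```bash
python3 st.py
```

```text
t 13.88 grip 0.0379 F jig [-0.23 -0.52] 0.66 M jig [0.011 0.04 ] 0.043 tcp jig [[-15.52  81.27]] z 0.0097 vs level/yaw [0.06 0.06 0.01]
```

>>> {"name": "step_arm", "arguments": {
  "targets": [
    {"dx":0,"dy":-0.0004,"dz":0,"rx":0,"ry":0,"rz":0},
    {"dx":0,"dy":-0.0008,"dz":0,"rx":0,"ry":0,"rz":0},
    {"dx":0,"dy":-0.0012,"dz":0,"rx":0,"ry":0,"rz":0},
    {"dx":0,"dy":-0.0015,"dz":0,"rx":0,"ry":0,"rz":0},
    {"dx":0,"dy":-0.0015,"dz":0,"rx":0,"ry":0,"rz":0}
  ]
}}

```text
time: 14.5
position: [0.5347, 0.2579, 0.0098]
tool_rot: [0.991, -0.131, -0.001, 0.001]
ft_force: [-0.2, -2.6, 2.2]
grip_width: 0.0378
```

```bash
python3 st.py
```

```text
t 14.5 grip 0.0378 F jig [ 0.45 -2.58] 2.18 M jig [-0.293 -0.006] -0.11 tcp jig [[-15.58  82.55]] z 0.0098 vs level/yaw [ 0.08  0.07 -0.01]
```

>>> {"name": "step_arm", "arguments": {
  "targets": [
    {"dx":0,"dy":-0.0005,"dz":0,"rx":0,"ry":0,"rz":0},
    {"dx":0,"dy":-0.0008,"dz":0,"rx":0,"ry":0,"rz":0},
    {"dx":0,"dy":-0.0008,"dz":0,"rx":0,"ry":0,"rz":0},
    {"dx":0,"dy":-0.0008,"dz":0,"rx":0,"ry":0,"rz":0},
    {"dx":0,"dy":-0.0008,"dz":0,"rx":0,"ry":0,"rz":0}
  ]
}}

```text
time: 15.12
position: [0.5347, 0.258, 0.0098]
tool_rot: [0.991, -0.131, -0.001, 0.001]
ft_force: [-0.1, -5.2, 2.2]
grip_width: 0.0378
```

```bash
python3 st.py;python3 - <<'E'
from rig import telemetry,viewer
from h import *
for n in("scene","top"):
    c=viewer.camera(n);np.savez(n+"9.npz",**c)
    x,y,w,h=(370,170,90,85) if n=="scene" else (145,120,80,70)
    cv2.imwrite(f"pics/{n}9.png",cv2.resize(c["img"][y:y+h,x:x+w],None,fx=7,fy=7,interpolation=cv2.INTER_CUBIC))
E
```

```text
t 15.12 grip 0.0378 F jig [ 1.22 -5.02] 2.17 M jig [-0.745 -0.168] -0.233 tcp jig [[-15.6   82.67]] z 0.0098 vs level/yaw [ 0.13  0.1  -0.02]
```

View pics/scene9.png

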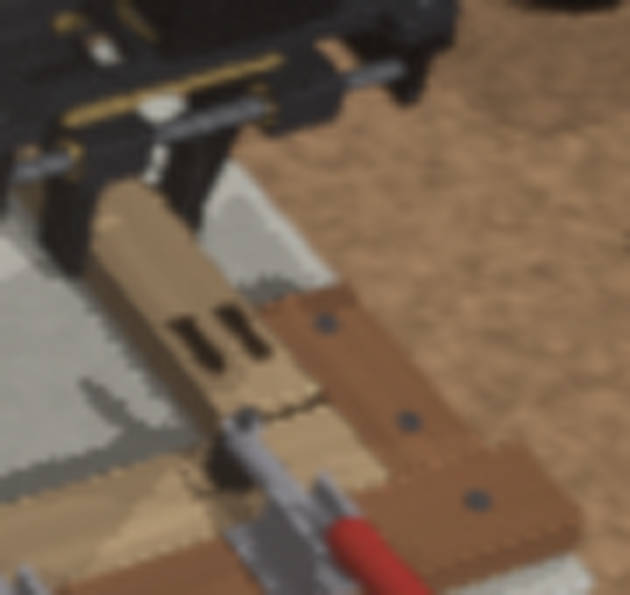

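View pics/top9.png

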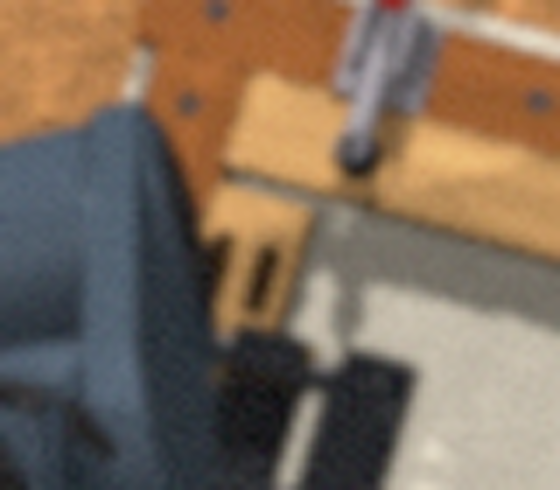

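The outer edge is now on the fence (Fy −5 N with Mz to match; scene crop shows the edge meeting the fence from (260,305) to (325,400)). A gap of a few mm to the stile remains, so I advance in small steps.

>>> {"name": "step_arm", "arguments": {
  "targets": [
    {"dx":0.0004,"dy":-0.0004,"dz":0,"rx":0,"ry":0,"rz":0},
    {"dx":0.0008,"dy":-0.0004,"dz":0,"rx":0,"ry":0,"rz":0},
    {"dx":0.0012,"dy":-0.0004,"dz":0,"rx":0,"ry":0,"rz":0},
    {"dx":0.0016,"dy":-0.0004,"dz":0,"rx":0,"ry":0,"rz":0},
    {"dx":0.002,"dy":-0.0004,"dz":0,"rx":0,"ry":0,"rz":0}
  ]
}}

```text
time: 15.85
position: [0.5347, 0.2579, 0.0097]
tool_rot: [0.991, -0.131, -0.003, 0.001]
ft_force: [-5.5, -2.9, 6.3]
grip_width: 0.0376
```

```bash
python3 st.py
```

```text
t 15.85 grip 0.0376 F jig [-4.52 -4.25] 6.27 M jig [-0.536  0.691] -0.21 tcp jig [[-15.63  82.63]] z 0.0097 vs level/yaw [ 0.21  0.32 -0.04]
```

Fx rises without motion, but Fz is 6 N, so this could be base drag rather than the stile. I'll unload z and try again.

>>> {"name": "step_arm", "arguments": {
  "targets": [
    {"dx":0,"dy":-0.0002,"dz":-0.0008,"rx":0,"ry":0.3,"rz":0},
    {"dx":0,"dy":-0.0002,"dz":-0.0012,"rx":0,"ry":0.3,"rz":0},
    {"dx":0.0006,"dy":-0.0002,"dz":-0.0012,"rx":0,"ry":0.3,"rz":0},
    {"dx":0.0012,"dy":-0.0002,"dz":-0.0012,"rx":0,"ry":0.3,"rz":0},
    {"dx":0.0018,"dy":-0.0002,"dz":-0.0012,"rx":0,"ry":0.3,"rz":0}
  ]
}}

```text
time: 16.48
position: [0.5358, 0.2577, 0.0107]
tool_rot: [0.991, -0.131, -0.001, 0.002]
ft_force: [-2.2, -3.3, -1.7]
grip_width: 0.0375
```

```bash
python3 st.py
```

```text
t 16.48 grip 0.0375 F jig [-1.23 -3.72] -1.71 M jig [-0.628  0.366] -0.264 tcp jig [[-14.52  82.63]] z 0.0107 vs level/yaw [ 0.24  0.1  -0.03]
```

>>> {"name": "step_arm", "arguments": {
  "targets": [
    {"dx":0,"dy":0.0004,"dz":0,"rx":0.2,"ry":0.1,"rz":0},
    {"dx":0.0005,"dy":0.0004,"dz":0,"rx":0.2,"ry":0.1,"rz":0},
    {"dx":0.001,"dy":0.0004,"dz":0,"rx":0.2,"ry":0.1,"rz":0},
    {"dx":0.0015,"dy":0.0004,"dz":0,"rx":0.2,"ry":0.1,"rz":0},
    {"dx":0.002,"dy":0.0004,"dz":0,"rx":0.2,"ry":0.1,"rz":0}
  ]
}}

```text
time: 17.1
position: [0.5381, 0.2569, 0.0109]
tool_rot: [0.991, -0.131, 0.0, 0.0]
ft_force: [-2.0, -0.9, -1.3]
grip_width: 0.0377
```

```bash
python3 st.py
```

```text
t 17.1 grip 0.0377 F jig [-1.71 -1.4 ] -1.27 M jig [-0.184  0.157] -0.121 tcp jig [[-12.04  82.56]] z 0.0109 vs level/yaw [ 0.   -0.05 -0.04]
```

Moving freely now (Fx about −1.7 N, Fy −1.4 N). Continuing.

>>> {"name": "step_arm", "arguments": {
  "targets": [
    {"dx":0.0005,"dy":0,"dz":0,"rx":0,"ry":0,"rz":0},
    {"dx":0.001,"dy":0,"dz":0,"rx":0,"ry":0,"rz":0},
    {"dx":0.0015,"dy":0,"dz":0,"rx":0,"ry":0,"rz":0},
    {"dx":0.002,"dy":0,"dz":0,"rx":0,"ry":0,"rz":0},
    {"dx":0.002,"dy":0,"dz":0,"rx":0,"ry":0,"rz":0}
  ]
}}

```text
time: 17.73
position: [0.5402, 0.2564, 0.0109]
tool_rot: [0.991, -0.131, 0.001, 0.0]
ft_force: [-1.0, -1.7, -1.0]
grip_width: 0.0375
```

```bash
python3 st.py; python3 - <<'E'
from rig import viewer
from h import *
for n in("scene","top"):
    c=viewer.camera(n);np.savez(n+"9.npz",**c)
    x,y,w,h=(370,170,90,85) if n=="scene" else (145,120,80,70)
    cv2.imwrite(f"pics/{n}10.png",cv2.resize(c["img"][y:y+h,x:x+w],None,fx=7,fy=7,interpolation=cv2.INTER_CUBIC))
E
```

```text
t 17.73 grip 0.0375 F jig [-0.56 -1.94] -0.97 M jig [-0.27   0.096] -0.158 tcp jig [[-9.91 82.59]] z 0.0109 vs level/yaw [-0.   -0.07 -0.03]
```

View pics/scene10.png

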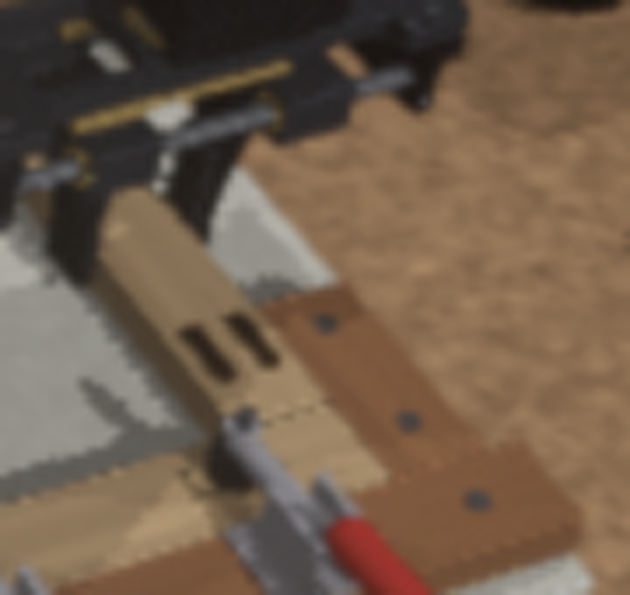

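View pics/top10.png

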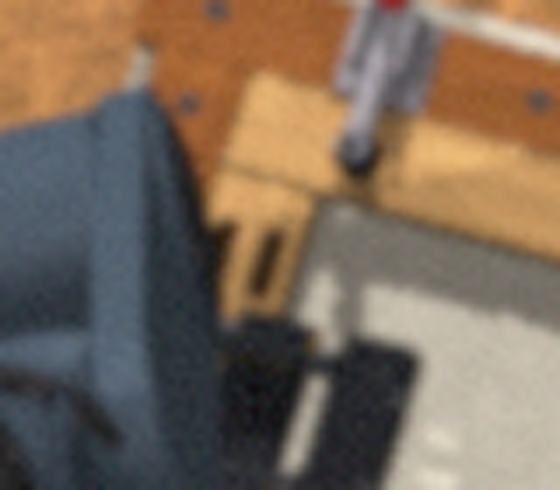

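Only a thin line remains between rail and stile. I lower back onto the base lightly before the final butt.

>>> {"name": "step_arm", "arguments": {
  "targets": [
    {"dx":0,"dy":0,"dz":0.0004,"rx":0,"ry":-0.05,"rz":0},
    {"dx":0,"dy":0,"dz":0.0008,"rx":0,"ry":-0.05,"rz":0},
    {"dx":0,"dy":0,"dz":0.0011,"rx":0,"ry":-0.05,"rz":0},
    {"dx":0,"dy":0,"dz":0.0011,"rx":0,"ry":-0.05,"rz":0},
    {"dx":0,"dy":0,"dz":0.0011,"rx":0,"ry":-0.05,"rz":0}
  ]
}}

```text
time: 18.45
position: [0.5405, 0.2564, 0.0099]
tool_rot: [0.991, -0.131, 0.0, -0.0]
ft_force: [-0.1, -2.8, 0.6]
grip_width: 0.0377
```

```bash
python3 st.py
```

```text
t 18.45 grip 0.0377 F jig [ 0.6 -2.7] 0.56 M jig [-0.413  0.026] -0.146 tcp jig [[-9.63 82.6 ]] z 0.0099 vs level/yaw [-0.01 -0.05 -0.03]
```

>>> {"name": "step_arm", "arguments": {
  "targets": [
    {"dx":0.0004,"dy":0,"dz":0,"rx":0,"ry":0,"rz":0},
    {"dx":0.0008,"dy":0,"dz":0,"rx":0,"ry":0,"rz":0},
    {"dx":0.0012,"dy":0,"dz":0,"rx":0,"ry":0,"rz":0},
    {"dx":0.0016,"dy":0,"dz":0,"rx":0,"ry":0,"rz":0},
    {"dx":0.0016,"dy":0,"dz":0,"rx":0,"ry":0,"rz":0}
  ]
}}

```text
time: 19.08
position: [0.542, 0.2559, 0.0098]
tool_rot: [0.991, -0.131, 0.0, -0.0]
ft_force: [-0.6, -0.2, -1.2]
grip_width: 0.0376
```

```bash
python3 st.py
```

```text
t 19.07 grip 0.0376 F jig [-0.5  -0.32] -1.17 M jig [-0.258  0.166] -0.069 tcp jig [[-8.08 82.58]] z 0.0098 vs level/yaw [-0.01 -0.04 -0.03]
```

>>> {"name": "step_arm", "arguments": {
  "targets": [
    {"dx":0.0003,"dy":-0.0002,"dz":0,"rx":0,"ry":0,"rz":0},
    {"dx":0.0006,"dy":-0.0003,"dz":0,"rx":0,"ry":0,"rz":0},
    {"dx":0.0009,"dy":-0.0003,"dz":0,"rx":0,"ry":0,"rz":0},
    {"dx":0.0012,"dy":-0.0003,"dz":0,"rx":0,"ry":0,"rz":0},
    {"dx":0.0014,"dy":-0.0003,"dz":0,"rx":0,"ry":0,"rz":0}
  ]
}}

```text
time: 19.7
position: [0.542, 0.2559, 0.0097]
tool_rot: [0.991, -0.131, -0.001, 0.0]
ft_force: [-5.6, -0.7, 3.3]
grip_width: 0.0377
```

```bash
python3 st.py
```

```text
t 19.7 grip 0.0377 F jig [-5.18 -2.16] 3.29 M jig [-0.288  0.871] -0.063 tcp jig [[-8.05 82.58]] z 0.0097 vs level/yaw [ 0.05  0.11 -0.04]
```

Could be stile contact plus some drag. I'll unload z slightly and push on.

>>> {"name": "step_arm", "arguments": {
  "targets": [
    {"dx":0.0006,"dy":-0.0003,"dz":-0.0003,"rx":0,"ry":0,"rz":0},
    {"dx":0.001,"dy":-0.0003,"dz":-0.0005,"rx":0,"ry":0,"rz":0},
    {"dx":0.0014,"dy":-0.0003,"dz":-0.0005,"rx":0,"ry":0,"rz":0},
    {"dx":0.0018,"dy":-0.0003,"dz":-0.0005,"rx":0,"ry":0,"rz":0},
    {"dx":0.0018,"dy":-0.0003,"dz":-0.0005,"rx":0,"ry":0,"rz":0}
  ]
}}

```text
time: 20.32
position: [0.5419, 0.2559, 0.0098]
tool_rot: [0.991, -0.131, -0.003, 0.001]
ft_force: [-6.7, -0.2, 0.8]
grip_width: 0.0376
```

```bash
python3 st.py
```

```text
t 20.32 grip 0.0376 F jig [-6.4 -1.9] 0.81 M jig [-0.249  0.955] -0.091 tcp jig [[-8.1  82.57]] z 0.0098 vs level/yaw [ 0.11  0.31 -0.04]
```

Fx is −6.4 N with Fz only 0.8 N and no motion, so this is real stile contact. Raising to about 12 N gradually.

>>> {"name": "step_arm", "arguments": {
  "targets": [
    {"dx":0.0018,"dy":-0.0003,"dz":-0.0002,"rx":0,"ry":0.1,"rz":0},
    {"dx":0.0021,"dy":-0.0003,"dz":-0.0002,"rx":0,"ry":0.2,"rz":0},
    {"dx":0.0024,"dy":-0.0003,"dz":-0.0002,"rx":0.1,"ry":0.3,"rz":0},
    {"dx":0.0026,"dy":-0.0003,"dz":-0.0002,"rx":0.1,"ry":0.3,"rz":0},
    {"dx":0.0026,"dy":-0.0003,"dz":-0.0002,"rx":0.1,"ry":0.3,"rz":0}
  ]
}}

```text
time: 20.95
position: [0.542, 0.2559, 0.0097]
tool_rot: [0.991, -0.131, -0.003, 0.0]
ft_force: [-8.2, 0.6, 3.1]
grip_width: 0.0375
```

```bash
python3 st.py
```

```text
t 20.95 grip 0.0375 F jig [-8.12 -1.52] 3.1 M jig [-0.15  1.23] -0.103 tcp jig [[-8.07 82.52]] z 0.0097 vs level/yaw [ 0.09  0.29 -0.06]
```

>>> {"name": "step_arm", "arguments": {
  "targets": [
    {"dx":0.0028,"dy":-0.0004,"dz":-0.0003,"rx":0.1,"ry":0.3,"rz":0},
    {"dx":0.0033,"dy":-0.0004,"dz":-0.0005,"rx":0.1,"ry":0.3,"rz":0},
    {"dx":0.0038,"dy":-0.0004,"dz":-0.0006,"rx":0.1,"ry":0.3,"rz":0},
    {"dx":0.004,"dy":-0.0004,"dz":-0.0006,"rx":0.1,"ry":0.3,"rz":0},
    {"dx":0.004,"dy":-0.0004,"dz":-0.0006,"rx":0.1,"ry":0.3,"rz":0}
  ]
}}

```text
time: 21.58
position: [0.5419, 0.2559, 0.0098]
tool_rot: [0.991, -0.132, -0.004, 0.0]
ft_force: [-10.1, 1.6, 1.9]
grip_width: 0.0374
```

```bash
python3 st.py
```

```text
t 21.57 grip 0.0374 F jig [-10.22  -1.04] 1.92 M jig [1.00e-03 1.56e+00] -0.041 tcp jig [[-8.09 82.53]] z 0.0098 vs level/yaw [ 0.1   0.41 -0.07]
```

>>> {"name": "step_arm", "arguments": {
  "targets": [
    {"dx":0.0042,"dy":-0.0006,"dz":-0.0006,"rx":0.1,"ry":0.4,"rz":0},
    {"dx":0.0046,"dy":-0.0007,"dz":-0.0007,"rx":0.1,"ry":0.4,"rz":0},
    {"dx":0.005,"dy":-0.0008,"dz":-0.0007,"rx":0.1,"ry":0.4,"rz":0},
    {"dx":0.0054,"dy":-0.0008,"dz":-0.0007,"rx":0.1,"ry":0.4,"rz":0},
    {"dx":0.0054,"dy":-0.0008,"dz":-0.0007,"rx":0.1,"ry":0.4,"rz":0}
  ]
}}

```text
time: 22.2
position: [0.5419, 0.2559, 0.0098]
tool_rot: [0.991, -0.132, -0.005, 0.001]
ft_force: [-11.2, 2.4, 3.5]
grip_width: 0.0375
```

```bash
python3 st.py; python3 - <<'E'
from rig import viewer
from h import *
for n in("scene","top"):
    c=viewer.camera(n);np.savez(n+"11.npz",**c)
    x,y,w,h=(370,170,90,85) if n=="scene" else (145,120,80,70)
    cv2.imwrite(f"pics/{n}11.png",cv2.resize(c["img"][y:y+h,x:x+w],None,fx=7,fy=7,interpolation=cv2.INTER_CUBIC))
    cv2.imwrite(f"pics/{n}11f.png",c["img"])
W=cloud(np.load("scene11.npz")); J=jig(W.reshape(-1,3)).reshape(W.shape[:2]+(2,))
for x0 in range(-20,130,10):
    s=(abs(J[...,0]-x0-5)<5)&(abs(J[...,1]-80)<12)&(W[...,2]<.045)&(W[...,2]>.005)
    if s.sum()>3: print(x0+5,s.sum(),(np.median(W[...,2][s])*1e3).round(1),end=" | ")
E
python3 st.py
```

```text
t 22.2 grip 0.0375 F jig [-11.45  -0.59] 3.51 M jig [0.03 1.91] -0.038 tcp jig [[-8.12 82.5 ]] z 0.0098 vs level/yaw [ 0.17  0.59 -0.08]
-15 19 29.8 | -5 23 29.7 | 5 27 29.7 | 15 30 29.2 | 25 26 29.0 | 35 26 30.0 | 45 26 29.8 | 55 31 30.0 | 65 28 29.8 | 75 31 29.4 | 85 22 29.7 | 95 30 29.7 | 105 32 30.1 | 115 27 30.0 | 125 21 29.9 | t 22.3 grip 0.0376 F jig [-11.75  -0.53] 3.81 M jig [0.057 1.876] -0.055 tcp jig [[-8.08 82.52]] z 0.0098 vs level/yaw [ 0.17  0.58 -0.09]
```

View pics/scene11.png

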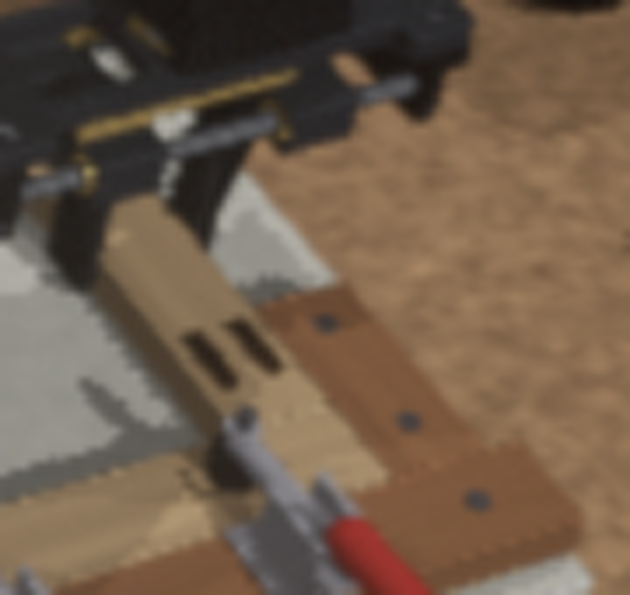

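View pics/top11.png

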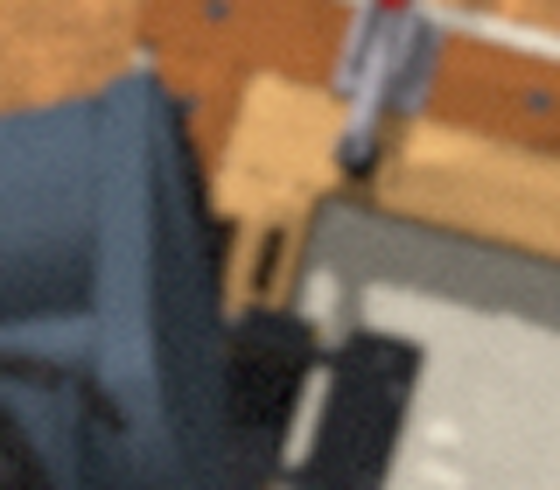

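View pics/scene11f.png

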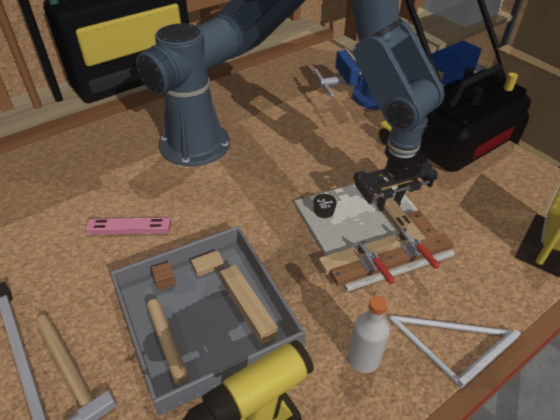

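>>> {"name": "step_arm", "arguments": {
  "targets": [
    {"dx":0.0054,"dy":-0.0009,"dz":-0.0008,"rx":0.1,"ry":0.5,"rz":0},
    {"dx":0.0057,"dy":-0.001,"dz":-0.0009,"rx":0.1,"ry":0.5,"rz":0},
    {"dx":0.006,"dy":-0.0011,"dz":-0.0009,"rx":0.1,"ry":0.5,"rz":0},
    {"dx":0.006,"dy":-0.0012,"dz":-0.0009,"rx":0.1,"ry":0.5,"rz":0},
    {"dx":0.006,"dy":-0.0012,"dz":-0.0009,"rx":0.1,"ry":0.5,"rz":0}
  ]
}}

```text
time: 22.92
position: [0.5419, 0.2559, 0.0098]
tool_rot: [0.991, -0.132, -0.007, 0.002]
ft_force: [-12.5, 1.5, 5.1]
grip_width: 0.0376
```

```bash
python3 st.py; python3 - <<'E'
from rig import viewer
from h import *
c=viewer.camera("scene"); cv2.imwrite("pics/s12.png",cv2.resize(c["img"][120:260,300:460],None,fx=4,fy=4,interpolation=cv2.INTER_CUBIC))
viewer.camera("top")
E
python3 st.py
```

```text
t 22.93 grip 0.0376 F jig [-12.46  -1.78] 5.1 M jig [-0.03   1.994] -0.041 tcp jig [[-8.15 82.49]] z 0.0098 vs level/yaw [ 0.29  0.73 -0.09]
t 23.02 grip 0.0375 F jig [-12.27  -2.48] 4.39 M jig [-0.035  1.936] -0.072 tcp jig [[-8.16 82.48]] z 0.0098 vs level/yaw [ 0.29  0.74 -0.09]
```

View pics/s12.png

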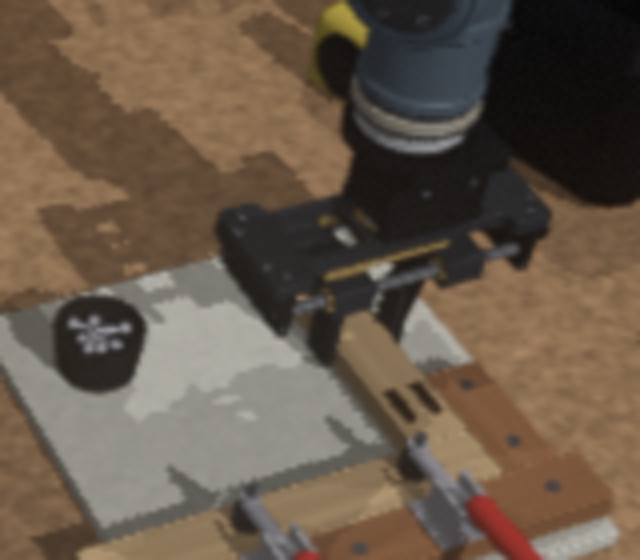

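```bash
python3 - <<'E'
from rig import viewer
from h import *
c=viewer.camera("scene"); W=cloud(c); J=jig(W.reshape(-1,3)).reshape(W.shape[:2]+(2,)); Z=W[...,2]
hsv=cv2.cvtColor(c["img"],cv2.COLOR_BGR2HSV); wood=(hsv[...,1]>70)&(hsv[...,2]>70)
for nm,a,b in(("front",18,88),("all",-30,88),("rear",-108,-25)):
    s=wood&(J[...,0]>a)&(J[...,0]<b)&(abs(J[...,1]-80)<12)&(Z>.022)&(Z<.042)
    if s.sum()>10:
        p,cov=np.polyfit(J[...,0][s],Z[s]*1e3,1,cov=True); print(nm,s.sum(),"slope deg",np.degrees(p[0]/1).round(2) if 0 else np.degrees(np.arctan(p[0])).round(2),"+-",np.degrees(cov[0,0]**.5).round(2),"z mean",Z[s].mean()*1e3)
s=wood&(J[...,0]>97)&(J[...,0]<125)&(J[...,1]>40)&(J[...,1]<95)&(Z>.02)&(Z<.042);print("stile",Z[s].mean()*1e3)
E
python3 st.py
```

```text
front 169 slope deg -0.13 +- 0.35 z mean 29.714709512287293
all 260 slope deg 0.04 +- 0.19 z mean 29.70293820335808
stile 29.70328700064644
t 23.07 grip 0.0376 F jig [-12.58  -1.13] 3.58 M jig [-0.02   1.984] -0.056 tcp jig [[-8.14 82.47]] z 0.0098 vs level/yaw [ 0.29  0.74 -0.1 ]
```

The rail lies flat (slope 0.04 ± 0.19°, top level with the stile at 29.7 mm) and the push is steady at about 12.4 N. Handing in.

```bash
python3 -c "
from rig import robot
print(robot.hand_in())"; python3 st.py
```

```text
the job is handed in; nothing more can be done
None
the job is handed in; nothing more can be done
```

The rail is in the corner jig, butted against the stile with its outer edge on the side fence, and the arm is still gripping it and pushing. I handed in at about 23 s.

**Last checks before handing in:**
- **Push:** about 12.3–12.6 N along jig +x at the wrist, steady over three readings. There was also 3.6–5 N of downward force, so base drag may take some of it. My estimate of the push at the stile itself is roughly 8–12 N.
- **Side fence:** contact force about 1–2.5 N, which is light.
- **Fit:** no gap to the stile in either view. The visible part of the rail is flat (slope 0.04 ± 0.19°) and its top is level with the stile at 29.7 mm. The rear half was hidden by the arm, so I could not check it.
- **Grip:** 37.5 mm at 40 N.
- **Surroundings:** the tub stands where it was, and the pink strip and the other stock were left alone.

**What disagreed or went wrong:**
- **Tool height:** the reported height was about 25 mm lower than the camera showed. The first grasp closed on air above the rail. I measured the fingertips by depth and regrasped.
- **Base drag:** the first endwise advance stuck on the base. I lifted about 1 mm, moved closer, set it back down and then butted it.
- **Tilt:** the tool reads about 0.7° of tilt under the push. The visible part of the rail shows none of it.

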